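Load and lock ceramic plates in the cam clamp box

ROBOT

A 6-joint arm with a two-finger parallel gripper is mounted at the origin on a cart in front of the work surface, level with it; the furniture and walls round the work are solid. World frame = base frame: x ahead of the robot, y to its left, z up, the work surface at z = 0. Lengths are in mm, angles in rad, forces in N, time in s.
With the tool pointing down it reaches from about 250 to 775 mm from the base axis. Payload 4 kg.
Tool frame: the origin (TCP) lies between the finger pads; the fingertips stand ahead of it and the grasp point (between the pads) lies 5 mm behind it (ctrl.tips_ahead is the z of the fingertips in the tool frame, in mm); z points along the fingers, y is the line along which they close (so a half turn about z gives the same grasp; the last joint's range is limited). The gripper opens to 94 mm and grips with 3 to 60 N. Pads are 16 mm wide; open, the fingers measure 119 mm over their backs; the gripper's body (75 mm by 177 mm) begins 78 mm behind the grasp point.
Start: joints at [-0.103, 0.087, 1.371, -0, 1.684, -0.103], TCP at [550.017, -0.006, 219.506] pointing down, gripper open.
Joint ranges: [-3.1, 3.1], [-0.76, 2.03], [0.27, 2.55], [-1.08, 4.22], [0.17, 2.65], [-2.57, 2.57]. Speed limits (rad/s): [2.79, 2.79, 3.14, 3.14, 3.14, 3.14].

INTERFACE

Orientations are given as a unit quaternion [x, y, z, w].
In Python, from plant import get_obs, optics, hand_in, ctrl gives the robot as it stands. The module is installed in compiled form; this text tells all that it offers.
- The arm moves only by the tool step_arm, never from a script. Its argument "steps" is a list of rows, each a list of 3 entries, a list of its own where there are three numbers: the turn, a rotation vector about the tool's x, y, z in degrees, then the shift along the tool's x, y, z in cm, then the gripper's target within -1 to 1 (fully open at 1, half-way at 0, shut at -1). A call has 1 to 20 rows; each row is the pose to reach, as a shift and turn from the pose commanded when the call began, along the tool's axes at that moment; what a row does not reach only later rows make up. A row lasts 1/12 s, in which the tool goes at most 41.7 mm and 7.16 degrees, less where a joint would pass 70% of its speed; a pose out of reach is approached as far as the arm can. A call with a gripper value outside its range is refused whole. The fingers move at their own pace and stop on an object; the grip force is fixed at half the most. Time passes only in rows, so rows that repeat a pose let the fingers close. It gives the time, the measured TCP pose, the force, the opening and the grip force at its end, in the units of the state.
- get_obs(): the state, without advancing time (a new reading comes with each control period).
- optics.read_camera(name): name is "scene" or "side" or "wrist"; returns the picture (420x560x3 uint8, blue, green, red); there is no depth.
- optics.calibration(name): a dict with "fx", "fy", "cx", "cy" (pixels), "position" and "attitude" of the camera in the world; the wrist camera has in their place "T_tool_cam" (4x4, takes a point from camera to tool coordinates, whose origin is the TCP and whose axes are the flange's). Camera axes: x right, y up, looking along -z (the intrinsics and any distortion apply to the point x, -y, -z); pixel columns grow to the right and rows downward; lengths in mm; the calibration is good to about 2 mm. A picture is of the moment at which its call begins: read the wrist's pose just before it. calibration takes no time and is no camera call.
- hand_in(): hands the job in; it is judged then, once.
Trained networks look in the newest picture that a camera, given by its name, has taken for a name from the list of things; names that differ only in an ending like _2 or _b are one class to them, and where a whole thing is asked for, a point or a joint stands for the part that bears it (a point fixed in the world has none). Each returns a list of dicts, best first, with "score" (0 to 1); they miss things now and then, are a little off and sometimes report something else, mostly with a low value. They report only what shows in the picture. A call takes as long as a camera call.
- optics.search_frame(camera, target): "point" ([x, y, z] in mm, in world coordinates, good to about 4 mm: the middle of the surface that is visible of it).
- optics.regions_of(camera, target): "region" (420x560 bool, what is visible of it).
The state is a dict: "time_s": time; "joint_positions": joint angles; "joint_vel": joint speeds; "tau": joint torques, N m; "eef_pos": TCP position; "orientation": TCP orientation; "force": force on the tool from outside, world axes, zero at the start; "wrist_torque": the same for the moment, N m; "grip_width": finger opening in mm; "grip_force": force on a finger pad.
Only numpy, scipy, OpenCV 4.12 (cv2) and the standard library are available. Lean on these libraries where they do the work, as an engineer would, in place of code of your own. Each camera call takes 0.05 s, during which the arm holds its last target. There are 200 camera calls.

TASK

Take the grey spacer out of the clamp box and stand it on the worktop, then pack all the white ceramic plates from the rest blocks into the box (they can be carried a whole pile at a time), tucking the end in under the stop's lip and laying them down flat without dropping any. When all are in, turn the cam lever just far enough that the sprung pad holds the whole stack against the stop, well short of squeezing the pad's spring right up, and then knock the lock pin fully down with the mallet, not with the fingers. Finally stand the mallet upright on the worktop, and leave the other things on the bench where they are.

Things in the scene. Friction and masses are not known exactly. Their poses are not given: they have to be found in the camera images.
- clamp_box: aluminium clamp box, 215 x 88 mm base, fixed to the worktop; origin on the worktop under the middle of its bay. Its x axis runs from the cam lever end (-x) along the bay to the stop (+x), y across, z up. Bay: raised floor 44 mm wide with its top 12 mm above the worktop, four corner guides 65 mm apart inside (across y), 46 mm high, at x -50..-41 mm and +38..+53 mm; between them, and beside the raised floor, the sides are open for fingers down to 6 mm above the worktop
- stop_face (a point): point on the inner face of the fixed stop, 30 mm above the worktop, 62 mm wide, axes as the box's; the face lies at box x = +45 to +48 mm, set anew each time. Above it a lip juts 12 mm into the bay (towards -x), underside 62 mm and top 67 mm above the worktop, so plates only go in tilted, with the end at the stop low, under the lip first. At most seven 6 mm plates, which fill up to 54 mm above the worktop
- pad_face (a point): middle of the rubber-faced steel clamping pad, 30 mm above the worktop, 54 mm wide, top 55 mm above the worktop; axes as the box's. With the lever at 0 the pad face stands at box x = -51 mm
- pad (a joint): how far the clamping pad is pushed back on its spring, m (0 = slack, pressing nothing; range 0 to 0.008; 2.5 N per mm). It should be 0.0005 to 0.0055 when clamped
- cam_lever (a joint): angle of the cam lever, rad, 0 (open, lever along the box's +y) to 1.7; grows counterclockwise seen from above, the lever then swings towards the box's -x; each rad advances the pad 10 mm towards the stop; stays where it is left (about 2 N at the knob to turn)
- lever_knob (a point): middle of the black upright knob at the lever's end: 17 mm across, 30 mm tall (42 to 72 mm above the worktop), 80 mm from the lever's vertical axis, which stands at box x = -100 mm, y = 0; below it a 14 mm wide steel arm with its top 42.5 mm above the worktop
- lock_pin (a joint): how far the sprung lock pin has gone down, m: 0 up, 0.011 fully down; needs about 11 N, stays down when driven
- pin_top (a point): top of the lock pin's 20 mm wide head, 56 mm above the worktop when up, 45 mm when down; at box x = -106, y = -50 mm, on a 36 mm tall boss
- mallet_grip (a point): brass-headed mallet standing upright on its head: head 50 mm wide, 34 mm tall; round wooden handle 24 mm thick above it, 120 mm tall in all, 0.3 kg. The point is on the handle's axis, 88 mm above the striking face (its underside); z points up the handle
- spacer_grip (a point): grey plastic transit spacer that stands on the bay floor at the start, 72 x 50 x 22 mm with a grip rib 56 mm long, 16 mm wide and 25 mm high on top (47 mm tall in all), 0.15 kg; the point is in the middle of the rib, 35 mm above its underside; x along the rib, z up
- plate_a1_c (a point): white ceramic plate 90 x 60 x 6 mm, 70 g; point at its centre, x along its length, y across, z through its thickness. It starts in pile a (number 1 from below) on a fixed grey rest block 80 x 44 x 10 mm, plates squarely on one another from 10 mm above the worktop up
- plate_a2_c (a point): white ceramic plate 90 x 60 x 6 mm, 70 g; point at its centre, x along its length, y across, z through its thickness. It starts in pile a (number 2 from below) on a fixed grey rest block 80 x 44 x 10 mm, plates squarely on one another from 10 mm above the worktop up
- plate_a3_c (a point): white ceramic plate 90 x 60 x 6 mm, 70 g; point at its centre, x along its length, y across, z through its thickness. It starts in pile a (number 3 from below) on a fixed grey rest block 80 x 44 x 10 mm, plates squarely on one another from 10 mm above the worktop up; sometimes absent
- plate_b1_c (a point): white ceramic plate 90 x 60 x 6 mm, 70 g; point at its centre, x along its length, y across, z through its thickness. It starts in pile b (number 1 from below) on a fixed grey rest block 80 x 44 x 10 mm, plates squarely on one another from 10 mm above the worktop up
- plate_b2_c (a point): white ceramic plate 90 x 60 x 6 mm, 70 g; point at its centre, x along its length, y across, z through its thickness. It starts in pile b (number 2 from below) on a fixed grey rest block 80 x 44 x 10 mm, plates squarely on one another from 10 mm above the worktop up; sometimes absent
- plate_c1_c (a point): white ceramic plate 90 x 60 x 6 mm, 70 g; point at its centre, x along its length, y across, z through its thickness. It starts in pile c (number 1 from below) on a fixed grey rest block 80 x 44 x 10 mm, plates squarely on one another from 10 mm above the worktop up; sometimes absent
- plate_c2_c (a point): white ceramic plate 90 x 60 x 6 mm, 70 g; point at its centre, x along its length, y across, z through its thickness. It starts in pile c (number 2 from below) on a fixed grey rest block 80 x 44 x 10 mm, plates squarely on one another from 10 mm above the worktop up; sometimes absent
- loupe: black eye loupe, 38 mm wide, 31 mm tall; bystander, origin at its underside's middle
- check_weight: brass check weight, 23 mm wide, 38 mm tall; bystander, origin at its underside's middle
- finger_tub: white tub with blue lid, 68 mm wide, 54 mm tall; bystander, origin at its underside's middle
- note_block: yellow note block 70 x 70 x 20 mm; bystander, origin at its underside's middle

How it is judged (in metres and radians):
On the way, in this order (a step that is already met when the one before it is completed fails the run):
1. all plates lie flat in the bay, under the lip (x of plate_a1_c in the frame of stop_face between -0.056 and -0.043 m and y of plate_a1_c in the frame of clamp_box between -0.006 and 0.006 m and height (world z) of each of plate_a1_c, plate_a2_c, plate_a3_c, plate_b1_c, plate_b2_c, plate_c1_c, plate_c2_c below 0.055 m and angle between each of plate_a1_c, plate_a2_c, plate_a3_c, plate_b1_c, plate_b2_c, plate_c1_c, plate_c2_c's own z axis and vertical below 0.06 rad and x of plate_a2_c in the frame of stop_face between -0.056 and -0.043 m and y of plate_a2_c in the frame of clamp_box between -0.006 and 0.006 m and x of plate_a3_c in the frame of stop_face between -0.056 and -0.043 m and y of plate_a3_c in the frame of clamp_box between -0.006 and 0.006 m and x of plate_b1_c in the frame of stop_face between -0.056 and -0.043 m and y of plate_b1_c in the frame of clamp_box between -0.006 and 0.006 m and x of plate_b2_c in the frame of stop_face between -0.056 and -0.043 m and y of plate_b2_c in the frame of clamp_box between -0.006 and 0.006 m and x of plate_c1_c in the frame of stop_face between -0.056 and -0.043 m and y of plate_c1_c in the frame of clamp_box between -0.006 and 0.006 m and x of plate_c2_c in the frame of stop_face between -0.056 and -0.043 m and y of plate_c2_c in the frame of clamp_box between -0.006 and 0.006 m), for 0.2 s.
2. the cam lever is turned until the pad presses on the stack (value of joint pad between 0.0005 and 0.0055 m and value of joint cam_lever above 0.4 rad), for 0.3 s.
3. the lock pin is driven fully down (value of joint lock_pin above 0.0095 m), for 0.2 s.
At the end, for the whole second after the job is handed in: Every plate lies flat (0.06 rad) in the bay, its end within 3 mm of the stop, within 6 mm of the centre line; the lever holds the pad 0.5 to 5.5 mm back on its spring; the pin is at least 9.5 mm down; mallet and spacer stand upright on the worktop; plates at rest (all of step 2 and x of plate_a1_c in the frame of stop_face between -0.048 and -0.043 m and y of plate_a1_c in the frame of clamp_box between -0.006 and 0.006 m and height (world z) of each of plate_a1_c, plate_a2_c, plate_a3_c, plate_b1_c, plate_b2_c, plate_c1_c, plate_c2_c below 0.055 m and angle between each of plate_a1_c, plate_a2_c, plate_a3_c, plate_b1_c, plate_b2_c, plate_c1_c, plate_c2_c's own z axis and vertical below 0.06 rad and x of plate_a2_c in the frame of stop_face between -0.048 and -0.043 m and y of plate_a2_c in the frame of clamp_box between -0.006 and 0.006 m and x of plate_a3_c in the frame of stop_face between -0.048 and -0.043 m and y of plate_a3_c in the frame of clamp_box between -0.006 and 0.006 m and x of plate_b1_c in the frame of stop_face between -0.048 and -0.043 m and y of plate_b1_c in the frame of clamp_box between -0.006 and 0.006 m and x of plate_b2_c in the frame of stop_face between -0.048 and -0.043 m and y of plate_b2_c in the frame of clamp_box between -0.006 and 0.006 m and x of plate_c1_c in the frame of stop_face between -0.048 and -0.043 m and y of plate_c1_c in the frame of clamp_box between -0.006 and 0.006 m and x of plate_c2_c in the frame of stop_face between -0.048 and -0.043 m and y of plate_c2_c in the frame of clamp_box between -0.006 and 0.006 m and value of joint lock_pin above 0.0095 m and angle between each of mallet_grip, spacer_grip's own z axis and vertical below 0.08 rad and height (world z) of mallet_grip between 0.084 and 0.092 m and height (world z) of spacer_grip between 0.031 and 0.039 m and linear speed of each of plate_a1, plate_a2, plate_a3, plate_b1, plate_b2, plate_c1, plate_c2 below 0.02 m/s); the robot touches nothing.
It fails at once if the cam is overrun: the pad is squeezed more than 6.5 mm back on its spring by the lever (value of joint pad above 0.0065 m and value of joint cam_lever above 0.4 rad).
It fails at once if the lock pin is pushed by hand instead of with the mallet (contact force between any of the fingers, the arm and lock_pin above 1 N).
It fails at once if a plate is dropped (falls free faster than 0.9 m/s) ((linear speed of plate_a1 above 0.9 m/s and contact force between the fingers and plate_a1 below 0.1 N) or (linear speed of plate_a2 above 0.9 m/s and contact force between the fingers and plate_a2 below 0.1 N) or (linear speed of plate_a3 above 0.9 m/s and contact force between the fingers and plate_a3 below 0.1 N) or (linear speed of plate_b1 above 0.9 m/s and contact force between the fingers and plate_b1 below 0.1 N) or (linear speed of plate_b2 above 0.9 m/s and contact force between the fingers and plate_b2 below 0.1 N) or (linear speed of plate_c1 above 0.9 m/s and contact force between the fingers and plate_c1 below 0.1 N) or (linear speed of plate_c2 above 0.9 m/s and contact force between the fingers and plate_c2 below 0.1 N)).
It fails at once if a bystander is moved more than 3 cm (distance of any of loupe, check_weight, finger_tub, note_block from where it was at the start of the episode above 0.03 m).
Of plate_a3, plate_b2, plate_c1, plate_c2 only 1 to 4 are there at a start; the rules pass over those that are not, and their reading is None.
At some moment in a run one of mallet may be knocked a few centimetres aside while the robot is not near it.
It also fails if it takes over 184 s, if anything falls off the work surface, if the arm or the gripper's body presses on something with over 40 N, if the wrist force passes 120 N, or if a joint passes its speed limit or range.

## Working session

There is one attempt and no reset: what is moved stays moved. The work goes in short steps, Python scripts to look and compute and a tool call to move; the robot and the scene stay as the last step left them, time stands still between calls to the robot, and variables do not carry over. Pictures are saved under pics/ and viewed, at most 14 in all, crops included, and the job is handed in when it is done.

Besides the shell and the picture viewer there is one more tool, called after "Request:" in YAML: its name, and indented under it one key for each argument. step_arm: Moves the arm, as the interface text tells. Its arguments: {"type":"object","properties":{"steps":{"type":"array"}},"required":["steps"]}

```bash
ls; mkdir -p pics; cat > h.py <<'E'
import numpy as np, cv2
from scipy.spatial.transform import Rotation as R
from plant import get_obs, optics, hand_in, ctrl
E
python3 - <<'E'
from h import *
print(get_obs(), ctrl.tips_ahead)
for c in ["scene","side","wrist"]:
    print(c, optics.calibration(c))
im=[optics.read_camera(c) for c in ["scene","side"]]
for n,i in zip(["scene","side"],im): cv2.imwrite(f"pics/{n}0.png",i)
for n in ["clamp_box","lever_knob","pin_top","mallet_grip","spacer_grip","plate_a1_c","loupe","check_weight","finger_tub","note_block"]:
    for c in ["scene","side"]:
        print(n,c,[(round(d["score"],2),np.round(d["point"]).tolist()) for d in optics.search_frame(c,n)][:7])
E
```

```text
pics
{'time_s': 0.0, 'joint_positions': array([-1.03118640e-01,  8.79305785e-02,  1.37225495e+00, -1.79610485e-05,
        1.68357945e+00, -1.03099274e-01]), 'joint_vel': array([-0.0012026 ,  0.00012886, -0.00037593, -0.00216576,  0.00088119,
        0.00051146]), 'tau': array([ 1.28542815e-03, -3.40182602e+01, -3.02423716e+01,  7.18220207e-02,
        3.29729996e-02, -1.13141955e-04]), 'eef_pos': array([5.49482378e+02, 3.26553208e-02, 2.18317136e+02]), 'orientation': array([ 7.07113919e-01,  7.07098809e-01, -6.91827010e-04, -8.37373846e-04]), 'force': array([-0.48953535, -0.12393179, -0.91321833]), 'wrist_torque': array([0.00976812, 0.01404053, 0.00625016]), 'grip_force': 0.0, 'grip_width': 94.15812375204636} 14.0
scene {'fx': 407.045314304114, 'fy': 407.045314304114, 'cx': 282.9987653435281, 'cy': 211.79238726017024, 'position': array([ -21.69480603, -591.69058865,  815.30050097]), 'attitude': array([ 0.39386243, -0.15177925, -0.32983807,  0.84441832])}
side {'fx': 452.8468871615846, 'fy': 452.8468871615846, 'cx': 267.1213994136372, 'cy': 208.96218992516958, 'position': array([ 548
[... 910 characters left out ...]
.0])]
mallet_grip scene [(0.65, [602.0, 192.0, 34.0])]
mallet_grip side [(0.63, [619.0, 191.0, 35.0]), (0.51, [472.0, 322.0, 18.0])]
spacer_grip scene [(0.68, [530.0, 32.0, 40.0])]
spacer_grip side [(0.61, [542.0, 36.0, 34.0]), (0.54, [530.0, -55.0, 27.0]), (0.32, [476.0, -59.0, 43.0])]
plate_a1_c scene []
plate_a1_c side [(0.65, [538.0, -15.0, 45.0])]
loupe scene [(0.63, [691.0, -2.0, 22.0])]
loupe side [(0.76, [697.0, -5.0, 17.0])]
check_weight scene [(0.74, [562.0, -79.0, 57.0])]
check_weight side []
finger_tub scene []
finger_tub side [(0.62, [535.0, -17.0, 45.0]), (0.58, [740.0, 278.0, 45.0])]
note_block scene [(0.62, [647.0, 410.0, 22.0])]
note_block side [(0.63, [664.0, 400.0, 22.0])]
```

View pics/scene0.png

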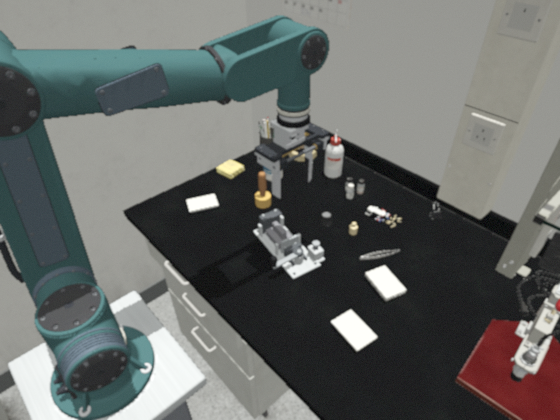

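View pics/side0.png

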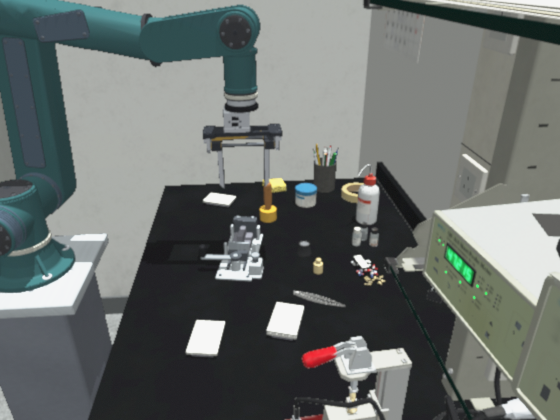

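The pictures show the box in the middle (scene ~(290,245)), mallet at scene (263,190), and three plate piles at scene (202,203), (385,283), (355,330). Next, the wrist view.

```bash
cat >> h.py <<'E'
PI=0
def cal(c, obs=None):
    k=optics.calibration(c)
    if c=="wrist":
        o=obs or get_obs()
        T=np.eye(4);T[:3,:3]=R.from_quat(o["orientation"]).as_matrix();T[:3,3]=o["eef_pos"]
        M=T@k["T_tool_cam"]; return k,M[:3,:3],M[:3,3]
    return k,R.from_quat(k["attitude"]).as_matrix(),k["position"]
def ray(c,uv,obs=None):
    k,Rm,p=cal(c,obs); uv=np.atleast_2d(uv)
    d=np.c_[(uv[:,0]-k["cx"])/k["fx"],-(uv[:,1]-k["cy"])/k["fy"],-np.ones(len(uv))]
    return p,d@Rm.T
def at_z(c,uv,z,obs=None):
    p,d=ray(c,uv,obs); return p+d*((np.reshape(z,(-1,1))-p[2])/d[:,2:])
def proj(c,X,obs=None):
    k,Rm,p=cal(c,obs); q=(np.atleast_2d(X)-p)@Rm
    return np.c_[k["cx"]+k["fx"]*q[:,0]/-q[:,2],k["cy"]-k["fy"]*q[:,1]/-q[:,2]]
def tri(rays):  # list of (p,d)
    A=0;b=0
    for p,d in rays:
        d=d/np.linalg.norm(d);P=np.eye(3)-np.outer(d,d);A=A+P;b=b+P@p
    return np.linalg.solve(A,b)
def tomove(target,Rt=None,obs=None):
    "shift (cm) and turn (deg) in tool axes from the measured pose"
    o=obs or get_obs();r=R.from_quat(o["orientation"])
    s=r.inv().apply(np.array(target)-o["eef_pos"])/10
    t=np.degrees((r.inv()*Rt).as_rotvec()) if Rt is not None else np.zeros(3)
    return np.round(t,2),np.round(s,2)
E
python3 - <<'E'
from h import *
o=get_obs(); im=optics.read_camera("wrist"); cv2.imwrite("pics/w0.png",im); np.save("w0.npy",dict(o=o,im=im),allow_pickle=True)
for n in ["clamp_box","lever_knob","pin_top","mallet_grip","spacer_grip","plate_a1_c"]:
    print(n,[(round(d["score"],2),np.round(d["point"]).tolist()) for d in optics.search_frame("wrist",n)][:7])
E
```

```text
clamp_box []
lever_knob [(0.75, [538.0, 41.0, 30.0]), (0.56, [493.0, -49.0, 46.0]), (0.36, [527.0, -12.0, 50.0])]
pin_top [(0.81, [566.0, -69.0, 54.0])]
mallet_grip [(0.78, [610.0, 182.0, 30.0])]
spacer_grip [(0.68, [539.0, 39.0, 27.0])]
plate_a1_c []
```

View pics/w0.png

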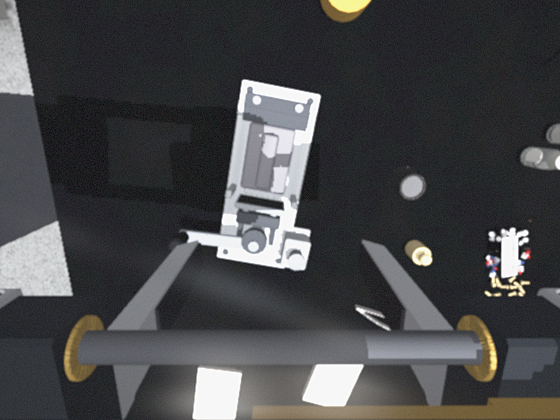

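Wrist view: box with stop at top (280,110), spacer rib (268,163), lever knob (182,236), pin (295,253), mallet head top edge, and two piles under the gripper bar.

```bash
python3 - <<'E'
from h import *
D=np.load("w0.npy",allow_pickle=True).item();o=D["o"];im=D["im"]
print("base",at_z("wrist",[(243,80),(320,95),(306,271),(218,258)],6,o).round(1))
print("knob72",at_z("wrist",[(181,233)],72,o).round(1),"pin56",at_z("wrist",[(296,251)],56,o).round(1),"axis hub",at_z("wrist",[(255,238)],45,o).round(1))
c=cv2.resize(im[60:290,160:340],None,fx=3.3,fy=2.6*3.3/2.6,interpolation=cv2.INTER_CUBIC)[:759]
c=cv2.resize(c,(470,600));cv2.imwrite("pics/w0c.png",c)
E
```

```text
base [[ 510.8  119.6    6. ]
 [ 595.7  104.1    6. ]
 [ 584.8 -110.1    6. ]
 [ 472.4  -92.     6. ]]
knob72 [[449.6 -34.3  72. ]] pin56 [[568.9 -61.1  56. ]] axis hub [[523.3 -50.1  45. ]]
```

View pics/w0c.png

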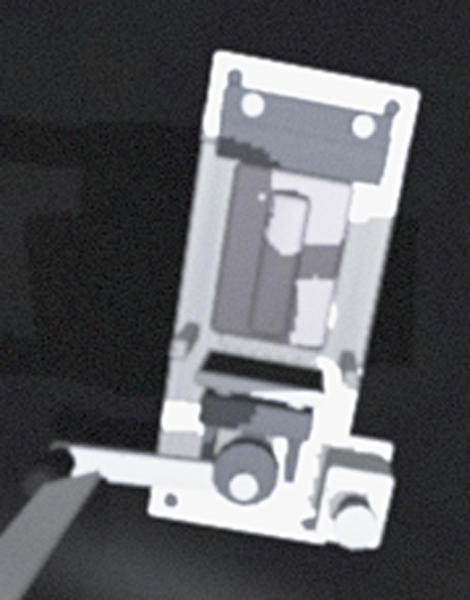

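```bash
python3 - <<'E'
from h import *
for n,s,t in [("P1",(202,203),(220,199)),("P2",(385,283),(286,320)),("P3",(355,330),(206,338)),("mallet top",(263,172),(268,183)),("loupe",(327,216),(304,247)),("weight",(354,228),(318,266))]:
    a=ray("scene",s);b=ray("side",t)
    print(n,tri([(a[0],a[1][0]),(b[0],b[1][0])]).round(1))
# camera above box: place for flat view
M=R.from_quat(get_obs()["orientation"])
yaw=np.radians(79.7)
print(tomove([535,-60,300]))
E
```

```text
P1 [470.5 328.5   6.4]
P2 [ 624.2 -267.4   12.4]
P3 [ 460.8 -305.    11.9]
mallet top [620.5 200.  116.8]
loupe [700.2   3.   18.9]
weight [722.2 -83.7  16.3]
(array([0., 0., 0.]), array([-6.  , -1.5 , -8.05]))
```

Request:
step_arm:
  steps:
    - [[0,0,10.3],[-0.8,-2.1,4.8],1]
    - [[0,0,10.3],[-0.8,-2.1,4.8],1]
    - [[0,0,10.3],[-0.8,-2.1,4.8],1]
    - [[0,0,10.3],[-0.8,-2.1,4.8],1]
    - [[0,0,10.3],[-0.8,-2.1,4.8],1]
    - [[0,0,10.3],[-0.8,-2.1,4.8],1]

```text
time_s: 1.95
eef_pos: [530.8, -8.0, 173.9]
orientation: [0.767, 0.641, 0.002, 0.002]
force: [0.3, -0.3, 0.9]
grip_width: 94.3
grip_force: 0.0
```

```bash
python3 - <<'E'
from h import *
o=get_obs(); im=optics.read_camera("wrist"); np.save("w1.npy",dict(o=o,im=im),allow_pickle=True)
print(o["eef_pos"],o["orientation"])
cv2.imwrite("pics/w1.png",cv2.resize(im[:380,130:430],None,fx=1.57,fy=1.57,interpolation=cv2.INTER_CUBIC))
E
```

```text
[530.77979384  -8.0313167  173.88504409] [0.76736678 0.64120423 0.00162988 0.00164618]
```

View pics/w1.png

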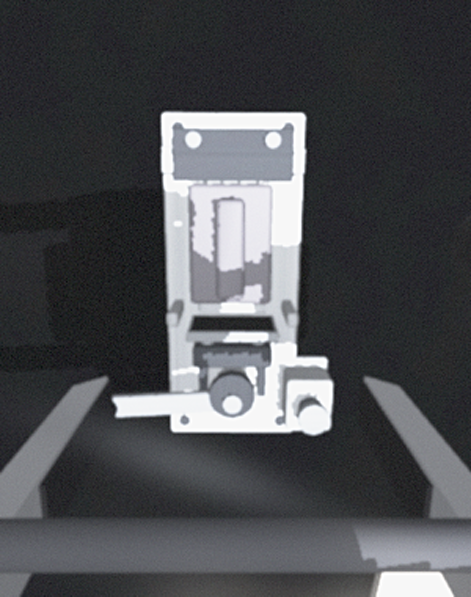

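Box seen squarely: stop block (175–293,130–180 in crop), spacer rib (230,250), hub (231,395), pin head (312,416); one pile at bottom right.

```bash
cat > fit.py <<'E'
from h import *
from scipy.optimize import least_squares
def fit(o,pts,k0):
    "pts: list of (u,v,bx,by,bz,isbase)"
    P=np.array([p[:5] for p in pts]);base=np.array([p[5] for p in pts])
    def f(q):
        c,s=np.cos(q[2]),np.sin(q[2]);X=P[:,2]+base*q[3];Y=P[:,3]
        W=np.c_[q[0]+c*X-s*Y,q[1]+s*X+c*Y,P[:,4]]
        return (proj("wrist",W,o)-P[:,:2]).ravel()
    r=least_squares(f,k0,loss="soft_l1");return r.x,f(r.x).reshape(-1,2)
E
python3 - <<'E'
from fit import *
D=np.load("w1.npy",allow_pickle=True).item();o=D["o"]
g=lambda x,y:(130+x/1.57,y/1.57)
pts=[(*g(162,112),107.5,44,6,1),(*g(306,112),107.5,-44,6,1),(*g(170,433),-107.5,44,6,1),(*g(312,407),-106,-50,56,0),(*g(233,112),107.5,0,6,1)]
q,r=fit(o,pts,[539,51,np.radians(79.7),-22]);print(q,np.degrees(q[2]),r.round(1))
c,s=np.cos(q[2]),np.sin(q[2])
def box(uv,z):
    W=at_z("wrist",[g(*uv)],z,o)[0]; d=W[:2]-q[:2]; return np.round([c*d[0]+s*d[1],-s*d[0]+c*d[1]],1)
for n,uv,z in [("rib tl",(217,199),59),("rib br",(243,300),59),("sp tl",(190,184),34),("sp br",(271,302),34),("lip l",(173,180),67),("lip r",(293,180),67),("pad face l",(195,342),55),("lip back",(175,130),67),("arm end",(115,405),42),("hub",(231,395),50),("guideL",(176,312),46),("guideR",(290,312),46)]: print(n,box(uv,z))
E
```

```text
[540.86685519  47.61323454   1.38129763 -41.49009986] 79.1425244807049 [[-0.5 -0.4]
 [-0.3  0.8]
 [-0.2 -0.8]
 [ 0.7  0. ]
 [ 0.3  0.2]]
rib tl [15.9  8.3]
rib br [-39.3  -6.4]
sp tl [23.6 24.8]
sp br [-45.9 -24.2]
lip l [25.3 30.8]
lip r [ 26.  -31.1]
pad face l [-65.7  21.3]
lip back [49.5 29.2]
arm end [-112.1   73.5]
hub [-1.011e+02 -1.000e-01]
guideL [-49.9  33.1]
guideR [-49.2 -34.8]
```

```bash
python3 - <<'E'
from fit import *
D=np.load("w1.npy",allow_pickle=True).item();o=D["o"];im=D["im"]
g=lambda x,y:(130+x/1.57,y/1.57)
pts=[(*g(162,112),107.5,44,6,1),(*g(306,112),107.5,-44,6,1),(*g(170,433),-107.5,44,6,1),(*g(312,418),-106,-50,56,0),(*g(233,112),107.5,0,6,1)]
q,r=fit(o,pts,[539,51,np.radians(79.7),-22]);print(q,np.degrees(q[2]),r.round(1))
c,s=np.cos(q[2]),np.sin(q[2])
def box(uv,z):
    W=at_z("wrist",[g(*uv)],z,o)[0]; d=W[:2]-q[:2]; return np.round([c*d[0]+s*d[1],-s*d[0]+c*d[1]],1)
for n,uv,z in [("rib tl",(217,199),59),("rib br",(243,300),59),("sp tl",(190,184),34),("sp br",(271,302),34),("lip l",(173,180),67),("lip r",(293,180),67),("lip back",(175,130),67),("hub",(231,405),60),("guideL",(176,325),46),("guideR",(290,325),46)]: print(n,box(uv,z))
print(proj("wrist",[[q[0],q[1],0]],o))
cv2.imwrite("pics/w1c.png",cv2.resize(im[60:290,220:355],(470,800),interpolation=cv2.INTER_CUBIC)[:600]);
# finger-free close region also lower part
cv2.imwrite("pics/w1d.png",cv2.resize(im[170:290,200:360],(800,600),interpolation=cv2.INTER_CUBIC))
E
```

```text
[539.55563367  40.41430681   1.38192956 -34.16599909] 79.17873114131307 [[-0.4 -0.3]
 [-0.3  0.7]
 [-0.  -0.8]
 [ 0.4  0. ]
 [ 0.3  0.2]]
rib tl [23.2  8.4]
rib br [-32.   -6.3]
sp tl [30.9 24.8]
sp br [-38.6 -24.1]
lip l [32.7 30.8]
lip r [ 33.3 -31. ]
lip back [56.8 29.3]
hub [-96.  -0.]
guideL [-50.6  33.3]
guideR [-49.9 -35. ]
[[278.07147936 148.55843761]]
```

View pics/w1d.png

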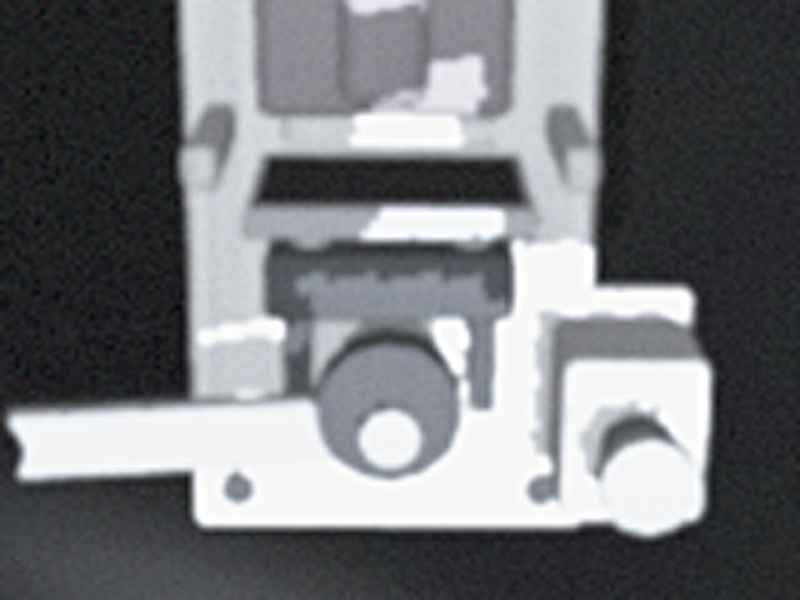

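```bash
python3 - <<'E'
from fit import *
D=np.load("w1.npy",allow_pickle=True).item();o=D["o"]
g=lambda x,y:(130+x/1.57,y/1.57)
h=lambda x,y:(200+x/5,170+y/5)
pts=[(*g(162,112),107.5,44,6,1),(*g(306,112),107.5,-44,6,1),(*h(193,527),-107.5,44,6,1),(*h(652,485),-106,-50,56,0),(*g(233,112),107.5,0,6,1),(*h(247,207),-51,27,55,0),(*h(535,207),-51,-27,55,0)]
q,r=fit(o,pts,[539,51,np.radians(79.7),-22]);print(q,np.degrees(q[2]),r.round(1))
c,s=np.cos(q[2]),np.sin(q[2])
def box(uv,z):
    W=at_z("wrist",[g(*uv)],z,o)[0]; d=W[:2]-q[:2]; return np.round([c*d[0]+s*d[1],-s*d[0]+c*d[1]],1)
for n,uv,z in [("rib tl",(217,199),59),("rib br",(243,300),59),("sp tl",(190,184),34),("sp br",(271,302),34),("lip l",(173,180),67),("lip r",(293,180),67),("lip back",(175,130),67)]: print(n,box(uv,z))
# where to go: TCP over spacer, z 52
for bx in [-6]:
    W=[q[0]+c*bx,q[1]+s*bx,52]
    Rt=R.from_matrix(np.array([[c,s,0],[s,-c,0],[0,0,-1]]).T)
    print(W,tomove(W,Rt))
E
```

```text
[539.79269266  39.36552218   1.38670987 -33.07758962] 79.45262310054949 [[-0.4 -0.2]
 [-0.2  0.4]
 [ 0.6 -0.3]
 [-0.3 -0. ]
 [ 0.4  0.1]
 [-0.7 -0.1]
 [ 0.7  0.1]]
rib tl [24.2  8.7]
rib br [-31.   -5.7]
sp tl [32.  25.1]
sp br [-37.7 -23.5]
lip l [33.8 31.1]
lip r [ 34.1 -30.8]
lip back [57.9 29.4]
[np.float64(538.6944016645376), np.float64(33.46689887502462), 52] (array([ 0.25, -0.02,  0.29]), array([ 4.22, -0.  , 12.18]))
```

Fit is good: box origin ≈ (539.8, 39.4), yaw 79.45°, lip edge at x≈34 so the stop face is ≈46. Spacer grasp now.

Request:
step_arm:
  steps:
    - [[0,0,0.3],[4.4,-0.1,0],-0.1]
    - [[0,0,0.3],[4.4,-0.1,4],-0.1]
    - [[0,0,0.3],[4.4,-0.1,8],-0.1]
    - [[0,0,0.3],[4.4,-0.1,11],-0.1]
    - [[0,0,0.3],[4.4,-0.1,12.2],-0.1]
    - [[0,0,0.3],[4.4,-0.1,12.2],-0.1]
    - [[0,0,0.3],[4.4,-0.1,12.2],-1]
    - [[0,0,0.3],[4.4,-0.1,12.2],-1]
    - [[0,0,0.3],[4.4,-0.1,12.2],-1]
    - [[0,0,0.3],[4.4,-0.1,12.2],-1]
    - [[0,0,0.3],[4.4,-0.1,12.2],-1]
    - [[0,0,0.3],[4.4,-0.1,12.2],-1]

```text
time_s: 3.0
eef_pos: [536.5, 35.4, 50.5]
orientation: [0.769, 0.639, 0.001, 0.001]
force: [-0.0, -0.6, 0.2]
grip_width: 17.6
grip_force: 0.0
```

Request:
step_arm:
  steps:
    - [[0,0,0],[0,0,0],-1]
    - [[0,0,0],[0,0,0],-1]
    - [[0,0,0],[0,0,-3.5],-1]
    - [[0,0,0],[0,0,-7],-1]
    - [[0,0,0],[0.5,-3.3,-7],-1]
    - [[0,0,0],[1,-6.6,-7],-1]
    - [[0,0,0],[1.5,-9.9,-7],-1]
    - [[0,0,0],[2.1,-13.2,-7],-1]
    - [[0,0,0],[2.1,-13.2,-7],-1]
    - [[0,0,0],[2.1,-13.2,-3.5],-1]
    - [[0,0,0],[2.1,-13.2,-0.5],-1]
    - [[0,0,0],[2.1,-13.2,0.6],-1]
    - [[0,0,0],[2.1,-13.2,1.0],-1]
    - [[0,0,0],[2.1,-13.2,1.0],-1]
    - [[0,0,0],[2.1,-13.2,1.0],-1]

```text
time_s: 4.25
eef_pos: [410.3, 80.3, 39.2]
orientation: [0.769, 0.639, -0.0, 0.0]
force: [-0.1, -0.6, -1.4]
grip_width: 15.8
grip_force: 30.0
```

Request:
step_arm:
  steps:
    - [[0,0,0],[0,0,0.06],-1]
    - [[0,0,0],[0,0,0.06],-0.6]
    - [[0,0,0],[0,0,0.06],-0.4]
    - [[0,0,0],[0,0,0.06],-0.2]
    - [[0,0,0],[0,0,-1],0]
    - [[0,0,0],[0,0,-5],0.5]
    - [[0,0,0],[0,0,-9],1]
    - [[0,0,0],[4,0.5,-12],1]
    - [[0,0,0],[8,1,-15],1]
    - [[0,0,0],[12,1.5,-15],1]
    - [[0,0,0],[16,2,-15],1]
    - [[0,0,0],[19.6,2.5,-15],1]
    - [[0,0,0],[19.6,2.5,-15],1]
    - [[0,0,0],[19.6,2.5,-15],1]
    - [[0,0,0],[19.6,2.5,-15],1]

```text
time_s: 5.5
eef_pos: [470.4, 268.2, 189.6]
orientation: [0.769, 0.639, -0.0, 0.0]
force: [0.4, 0.1, 0.2]
grip_width: 93.8
grip_force: 0.0
```

```bash
cat >> h.py <<'E'
def corners(im,roi=None):
    "bright white quads -> list of 4-corner arrays (pixels), subpixel line fits"
    m=(im.min(2)>150).astype(np.uint8)
    if roi: z=np.zeros_like(m);z[roi[1]:roi[3],roi[0]:roi[2]]=m[roi[1]:roi[3],roi[0]:roi[2]];m=z
    out=[]
    for c in cv2.findContours(m,cv2.RETR_EXTERNAL,cv2.CHAIN_APPROX_NONE)[0]:
        if cv2.contourArea(c)>1500:
            e=cv2.approxPolyDP(c,8,True)[:,0]; out.append((cv2.contourArea(c),e.tolist(),cv2.minAreaRect(c)))
    return out
E
python3 - <<'E'
from h import *
o=get_obs(); im=optics.read_camera("wrist"); np.save("w2.npy",dict(o=o,im=im),allow_pickle=True)
print(o["eef_pos"],corners(im))
cv2.imwrite("pics/w2.png",im)
E
```

```text
[470.40053402 268.1704785  189.63946032] [(1767.0, [[329, 366], [328, 405], [333, 381], [342, 402], [345, 390], [372, 390], [392, 405], [395, 366]], ((362.0, 384.5), (41.0, 68.0), 90.0)), (1696.0, [[151, 364], [125, 418], [178, 419]], ((151.5, 391.5), (55.0, 53.0), 90.0)), (5135.5, [[230, 104], [221, 162], [303, 179], [317, 123]], ((267.1603088378906, 141.91006469726562), (90.57695770263672, 60.0793571472168), 12.33908748626709)), (14873.5, [[42, 25], [4, 34], [29, 67], [51, 152], [0, 165], [1, 292], [107, 228]], ((53.5, 158.5), (267.0, 107.0), 90.0)), (2911.5, [[405, 0], [416, 50], [485, 25], [482, 0]], ((446.93597412109375, 18.648000717163086), (51.69789505004883, 76.56298065185547), 79.69515228271484))]
```

View pics/w2.png

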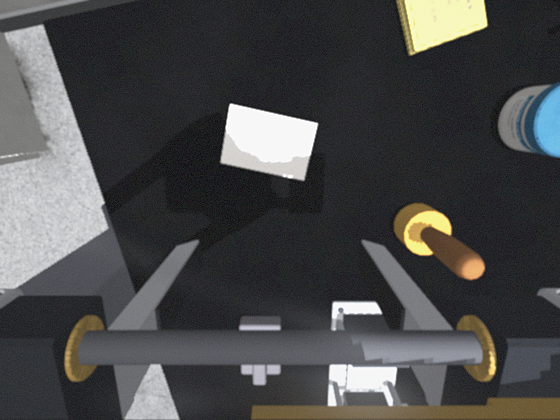

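```bash
cat >> h.py <<'E'
from scipy.optimize import least_squares
def subcorners(im,px):
    g=cv2.cvtColor(im,cv2.COLOR_BGR2GRAY)
    p=np.array(px,np.float32).reshape(-1,1,2)
    return cv2.cornerSubPix(g,p,(4,4),(-1,-1),(3,30,0.01))[:,0]
def fitplate(px,o,q0,z=None,L=90,Wd=60):
    "px 4 corners ordered around, first edge long or short tried; returns x,y,yaw(long axis),z,rms"
    best=None
    for k in range(4):
        cs=np.roll(np.array([[1,1],[1,-1],[-1,-1],[-1,1]])*[L/2,Wd/2],k,axis=0)
        for fl in (cs,cs*[1,-1]):
            def f(q):
                c,s=np.cos(q[2]),np.sin(q[2]);zz=q[3] if z is None else z
                X=np.c_[q[0]+c*fl[:,0]-s*fl[:,1],q[1]+s*fl[:,0]+c*fl[:,1],np.full(4,zz)]
                return (proj("wrist",X,o)-px).ravel()
            for y0 in (0,1.5,-1.5,3):
                r=least_squares(f,[q0[0],q0[1],y0,20.]) if z is None else least_squares(f,[q0[0],q0[1],y0])
                if best is None or r.cost<best[1].cost-1e-9: best=(fl,r)
    r=best[1];return r.x.round(3),np.degrees(r.x[2]).round(1)%180,np.sqrt(2*r.cost/4).round(2)
E
python3 - <<'E'
from h import *
D=np.load("w2.npy",allow_pickle=True).item();o=D["o"];im=D["im"]
px=subcorners(im,[(230,104),(317,123),(303,179),(221,162)]);print(px)
print(fitplate(px,o,[470,328]))
for z in (16,22,28): print(z,fitplate(px,o,[470,328],z))
cv2.imwrite("pics/w2c.png",cv2.resize(im[90:200,200:340],(760,597),interpolation=cv2.INTER_CUBIC))
E
```

```text
[[229.68333  102.76094 ]
 [317.7157   122.736755]
 [303.6869   180.36024 ]
 [219.9433   162.58148 ]]Traceback (most recent call last):
  File "<stdin>", line 4, in <module>
  File "h.py", line 57, in fitplate
    r=least_squares(f,[q0[0],q0[1],y0,20.]) if z is None else least_squares(f,[q0[0],q0[1],y0])
      ~~~~~~~~~~~~~^^^^^^^^^^^^^^^^^^^^^^^^
    return func(*args, **kwargs)
    result = trf(vector_fun.fun, vector_fun.jac, x0, f0, J0, lb, ub, ftol, xtol,
                 gtol, max_nfev, x_scale, loss_function, tr_solver,
                 tr_options.copy(), verbose, callback=callback_wrapped)
    return trf_no_bounds(
        fun, jac, x0, f0, J0, ftol, xtol, gtol, max_nfev, x_scale,
        loss_function, tr_solver, tr_options, verbose, callback=callback)
    J = jac(x)
    self._update_jac()
    ~~~~~~~~~~~~~~~~^^
    self.J = self.jac_wrapped(xp_copy(self.x), f0=self.f)
             ~~~~~~~~~~~~~~~~^^^^^^^^^^^^^^^^^^^^^^^^^^^^
    J, dct = approx_derivative(
             ~~~~~~~~~~~~~~~~~^
        self.fun,
        ^^^^^^^^^
    ...<2 lines>...
        **self.finite_diff_option
[... 334 characters left out ...]

    df = [f_eval - f0 for f_eval in f_evals]
                                    ^^^^^^^
    f = np.atleast_1d(self.fun(x, *self.args, **self.kwargs))
                      ~~~~~~~~^^^^^^^^^^^^^^^^^^^^^^^^^^^^^^
    return np.atleast_1d(self.fun(x))
                         ~~~~~~~~^^^
    return self.f(x, *self.args, **self.kwargs)
           ~~~~~~^^^^^^^^^^^^^^^^^^^^^^^^^^^^^^
  File "h.py", line 55, in f
    return (proj("wrist",X,o)-px).ravel()
            ~~~~^^^^^^^^^^^^^
  File "h.py", line 19, in proj
    k,Rm,p=cal(c,obs); q=(np.atleast_2d(X)-p)@Rm
           ~~~^^^^^^^
  File "h.py", line 6, in cal
    k=optics.calibration(c)
ValueError: time passes only in moves, steps and waits
```

```bash
python3 - <<'E'
s=open("h.py").read()
s=s.replace('    k=optics.calibration(c)\n','    k=CAL.setdefault(c,None) or CAL.update({c:optics.calibration(c)}) or CAL[c]\n').replace("PI=0","CAL={}")
open("h.py","w").write(s)
E
python3 - <<'E'
from h import *
D=np.load("w2.npy",allow_pickle=True).item();o=D["o"];im=D["im"]
px=subcorners(im,[(230,104),(317,123),(303,179),(221,162)])
print(fitplate(px,o,[470,328]))
for z in (16,22,28): print(z,fitplate(px,o,[470,328],z))
cv2.imwrite("pics/w2c.png",cv2.resize(im[90:200,200:340],(760,597),interpolation=cv2.INTER_CUBIC))
E
```

```text
(array([ 4.69506e+02,  3.24254e+02, -3.97000e-01,  1.83770e+01]), np.float64(157.2), np.float64(0.27))
16 (array([ 4.69389e+02,  3.24134e+02, -3.97000e-01]), np.float64(157.2), np.float64(0.46))
22 (array([ 4.69683e+02,  3.24436e+02, -3.97000e-01]), np.float64(157.2), np.float64(0.64))
28 (array([ 4.69976e+02,  3.24736e+02, -3.97000e-01]), np.float64(157.3), np.float64(1.59))
```

View pics/w2c.png

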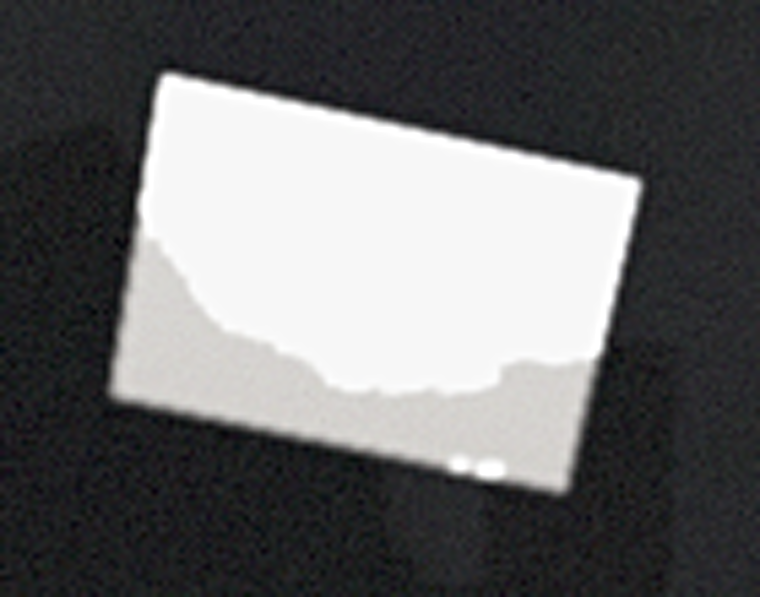

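P1 pile: centre ≈ (469.5, 324.3), long axis at 157°, top ≈ 18 mm. Turning to its axis and checking from a second, nearer place.

Request:
step_arm:
  steps:
    - [[0,0,-7],[0.4,0.4,1],1]
    - [[0,0,-14],[1,1,1.5],1]
    - [[0,0,-21],[2,2,2],1]
    - [[0,0,-28],[3,3,3],1]
    - [[0,0,-35],[4.3,4.3,4],1]
    - [[0,0,-42],[4.3,4.3,5],1]
    - [[0,0,-49],[4.3,4.3,6],1]
    - [[0,0,-56],[4.3,4.3,6],1]
    - [[0,0,-63],[4.3,4.3,6],1]
    - [[0,0,-70],[4.3,4.3,6],1]
    - [[0,0,-77],[4.3,4.3,6],1]
    - [[0,0,-77.8],[4.3,4.3,6],1]
    - [[0,0,-77.8],[4.3,4.3,6],1]
    - [[0,0,-77.8],[4.3,4.3,6],1]

```text
time_s: 6.72
eef_pos: [520.9, 301.7, 130.0]
orientation: [0.2, 0.98, 0.0, 0.0]
force: [0.2, 0.4, 0.3]
grip_width: 93.8
grip_force: 0.0
```

```bash
cat > pl.py <<'E'
from h import *
def quad(im,near=None):
    "largest bright quad, ordered corners"
    m=cv2.morphologyEx((im.min(2)>120).astype(np.uint8),cv2.MORPH_OPEN,np.ones((3,3)))
    out=[]
    for c in cv2.findContours(m,cv2.RETR_EXTERNAL,cv2.CHAIN_APPROX_NONE)[0]:
        if cv2.contourArea(c)<2500: continue
        e=cv2.approxPolyDP(c,10,True)[:,0]
        if len(e)!=4: continue
        # line fits on sides
        c=c[:,0].astype(float);L=[]
        for i in range(4):
            a,b=e[i].astype(float),e[(i+1)%4].astype(float);t=(c-a)@(b-a)/((b-a)@(b-a));n=np.array([-(b-a)[1],(b-a)[0]])/np.linalg.norm(b-a)
            p=c[(t>.1)&(t<.9)&(abs((c-a)@n)<4)].astype(np.float32)
            v=cv2.fitLine(p,cv2.DIST_HUBER,0,.01,.01).ravel();L.append(v)
        X=[]
        for i in range(4):
            p,r=L[i-1],L[i];k=np.linalg.solve(np.c_[p[:2],-r[:2]],r[2:]-p[2:]);X.append(p[2:]+k[0]*p[:2])
        out.append(np.array(X))
    return out
E
python3 - <<'E'
from pl import *
o=get_obs(); im=optics.read_camera("wrist"); np.save("w3.npy",dict(o=o,im=im),allow_pickle=True)
print(o["eef_pos"],o["joint_positions"].round(2))
for f in ("w2","w3"):
    D=np.load(f+".npy",allow_pickle=True).item()
    for x in quad(D["im"]):
        print(f,x.round(1).tolist());print(fitplate(x,D["o"],[470,325]))
        for z in (16,22,28): print(z,fitplate(x,D["o"],[470,325],z))
E
```

```text
[520.88739939 301.73502272 130.00118903] [ 0.43  0.23  1.38 -0.    1.53 -0.74]
w2 [[229.0, 102.80000305175781], [220.60000610351562, 162.0], [303.1000061035156, 180.39999389648438], [317.8999938964844, 122.80000305175781]]
(array([468.86 , 322.858,   2.743,  17.337]), np.float64(157.2), np.float64(0.67))
16 (array([468.796, 322.79 ,   2.743]), np.float64(157.2), np.float64(0.7))
22 (array([469.081, 323.092,   2.743]), np.float64(157.2), np.float64(1.0))
28 (array([469.366, 323.391,   2.743]), np.float64(157.2), np.float64(1.85))
w2 [[404.6000061035156, 0.0], [414.8999938964844, 51.70000076293945], [486.6000061035156, 25.600000381469727], [482.6000061035156, 0.0]]
(array([ 731.371,  428.869,    3.17 , -134.77 ]), np.float64(1.6999999999999886), np.float64(9.64))
16 (array([655.265, 401.513,   3.142]), np.float64(0.0), np.float64(21.01))
22 (array([ 6.52233e+02,  4.00402e+02, -1.00000e-03]), np.float64(179.9), np.float64(21.99))
28 (array([649.201, 399.289,  -3.145]), np.float64(179.8), np.float64(23.01))
w3 [[241.6999969482422, 88.0], [246.1999969482422, 196.0], [313.6000061035156, 196.0], [315.29998779296875, 88.0]]
(array([ 4.69075e+02,  3.24049e+02, -3.94000e-01,  1.62800e+01]), np.float64(157.4), np.float64(0.38))
16 (array([ 4.69087e+02,  3.24044e+02, -3.94000e-01]), np.float64(157.4), np.float64(0.39))
22 (array([ 4.68843e+02,  3.24154e+02, -3.94000e-01]), np.float64(157.4), np.float64(1.4))
28 (array([ 4.68606e+02,  3.24261e+02, -3.94000e-01]), np.float64(157.4), np.float64(2.84))
w3 [[430.0, 0.0], [506.6000061035156, 293.1000061035156], [559.0, 299.1000061035156], [559.0, 0.0]]
(array([ 4.96117e+02,  4.06055e+02, -1.99000e-01,  1.74772e+02]), np.float64(168.6), np.float64(54.44))
16 (array([544.785, 507.351,   2.906]), np.float64(166.5), np.float64(99.62))
22 (array([542.769, 503.565,  -3.376]), np.float64(166.5), np.float64(98.44))
28 (array([540.759, 499.776,  -3.376]), np.float64(166.6), np.float64(97.22))
```

P1 is a single plate, centre (469.1, 324.0), top 16 mm. Grasping.

Request:
step_arm:
  steps:
    - [[0,0,0],[3.5,0,1.5],1]
    - [[0,0,0],[5.6,0.1,4.5],1]
    - [[0,0,0],[5.6,0.1,8],1]
    - [[0,0,0],[5.6,0.1,10.2],1]
    - [[0,0,0],[5.6,0.1,10.8],1]
    - [[0,0,0],[5.6,0.1,10.8],1]
    - [[0,0,0],[5.6,0.1,10.8],0.2]
    - [[0,0,0],[5.6,0.1,10.8],0.2]
    - [[0,0,0],[5.6,0.1,10.8],-0.2]
    - [[0,0,0],[5.6,0.1,10.8],-0.2]
    - [[0,0,0],[5.6,0.1,10.8],-0.2]
    - [[0,0,0],[5.6,0.1,10.8],-0.2]
    - [[0,0,0],[5.6,0.1,10.8],-0.2]

```text
time_s: 7.85
eef_pos: [470.1, 325.4, 22.4]
orientation: [0.198, 0.98, 0.0, 0.001]
force: [-0.8, -0.8, 4.7]
grip_width: 59.2
grip_force: 30.0
```

Request:
step_arm:
  steps:
    - [[0,0,0],[0,0,-2],-0.2]
    - [[0,0,0],[0,0,-5],-0.2]
    - [[0,0,0],[0,0,-8],-0.2]
    - [[0,0,7],[-1.5,-2,-10.8],-0.2]
    - [[0,0,14],[-3,-4,-10.8],-0.2]
    - [[0,0,21],[-5,-7,-10.8],-0.2]
    - [[0,0,28],[-7,-10,-10.8],-0.2]
    - [[0,0,35],[-9,-12.5,-10.8],-0.2]
    - [[0,0,42],[-11,-15,-10.8],-0.2]
    - [[0,0,49],[-13,-18,-10.8],-0.2]
    - [[0,0,56],[-15,-21,-10.8],-0.2]
    - [[0,0,63],[-16.5,-23,-10.8],-0.2]
    - [[0,0,70],[-17.7,-24.7,-10.8],-0.2]
    - [[0,0,77.8],[-17.7,-24.7,-10.8],-0.2]
    - [[0,0,77.8],[-17.7,-24.7,-10.8],-0.2]
    - [[0,0,77.8],[-17.7,-24.7,-10.8],-0.2]
    - [[0,0,77.8],[-17.7,-24.7,-10.8],-0.2]

```text
time_s: 9.27
eef_pos: [536.8, 29.7, 129.3]
orientation: [0.768, 0.64, -0.0, -0.0]
force: [0.6, -0.4, -0.4]
grip_width: 59.6
grip_force: 30.0
```

```bash
python3 - <<'E'
from h import *
o=get_obs(); im=optics.read_camera("wrist"); np.save("w4.npy",dict(o=o,im=im),allow_pickle=True)
print(o["eef_pos"],o["orientation"],o["joint_positions"].round(2))
cv2.imwrite("pics/w4.png",cv2.resize(im[40:340,160:400],(480,600),interpolation=cv2.INTER_CUBIC))
E
```

```text
[536.82699452  29.69720047 129.27615749] [ 7.68358094e-01  6.40020148e-01 -9.30747782e-06 -2.22475412e-04] [-0.05  0.1   1.54  0.    1.5   0.13]
```

View pics/w4.png

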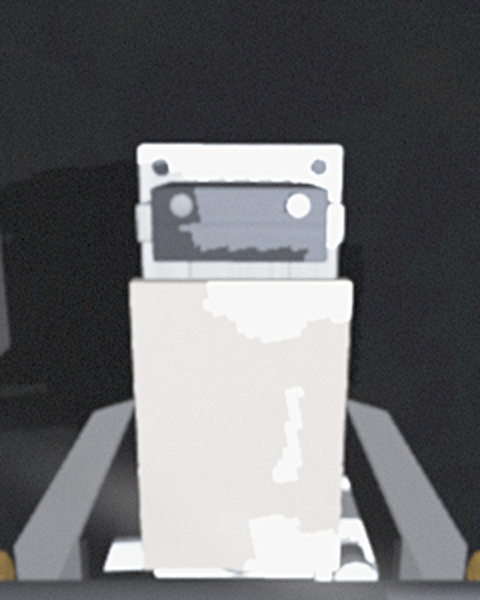

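```bash
cat >> h.py <<'E'
BQ=[539.8,39.4,np.radians(79.45)]
def tobox(W):
    c,s=np.cos(BQ[2]),np.sin(BQ[2]);d=np.atleast_2d(W)[:,:2]-BQ[:2];return np.c_[c*d[:,0]+s*d[:,1],-s*d[:,0]+c*d[:,1],np.atleast_2d(W)[:,2]].round(1)
def frombox(B):
    c,s=np.cos(BQ[2]),np.sin(BQ[2]);return np.array([BQ[0]+c*B[0]-s*B[1],BQ[1]+s*B[0]+c*B[1],B[2]])
def Rbox(phi=0): # tool x along box x, nose down phi deg
    c,s=np.cos(BQ[2]),np.sin(BQ[2]);return R.from_matrix(np.array([[c,s,0],[s,-c,0],[0,0,-1]]).T)*R.from_rotvec([0,-np.radians(phi),0])
E
python3 - <<'E'
from h import *
D=np.load("w4.npy",allow_pickle=True).item();o=D["o"]
g=lambda *p:[(160+x/2,40+y/2) for x,y in p]
print("tcp",tobox(o["eef_pos"]))
print("nose",tobox(at_z("wrist",g((131,282),(352,282),(143,568)),122.9,o)))
print("lip",tobox(at_z("wrist",g((153,261),(327,261)),67,o)))
print("base",tobox(at_z("wrist",g((138,144),(344,144)),6,o)))
print("guides",tobox(at_z("wrist",g((136,205),(344,205)),46,o)))
E
```

```text
tcp [[-10.1   1.1 129.3]]
nose [[ 36.5  29.4 122.9]
 [ 36.7 -30.2 122.9]
 [-52.4  29.5 122.9]]
lip [[ 33.5  30.8  67. ]
 [ 33.7 -30.8  67. ]]
base [[ 74.4  43.8   6. ]
 [ 74.6 -44.4   6. ]]
guides [[ 51.5  39.4  46. ]
 [ 51.7 -39.3  46. ]]
```

```bash
cat >> h.py <<'E'
def ins(way,xo,zo,dy,tcp0):
    "way: (nose x, z of stack mid at nose, phi) in box; xo: nose x - tcp x (flat); zo: tcp z above stack mid; tcp0 box (x,z). rows: phi, shift x,y,z cm"
    for n,z,p in way:
        a=np.radians(p); # tcp relative to nose in tool coords (-xo,0,-zo); tool x=(cos,-sin), tool z=(-sin,-cos) in (bx,z)
        x=n-xo*np.cos(a)+zo*np.sin(a); zz=z+xo*np.sin(a)+zo*np.cos(a)
        print([[0,-p,0],[round((x-tcp0[0])/10,2),-dy/10,round((tcp0[1]-zz)/10,2)],-0.2])
E
python3 - <<'E'
from h import *
ins([(30,85,15),(30,48,25),(41,42,25),(42.6,30,25),(42.6,20,20),(42.6,17,10),(42.6,16.5,0),(42.6,15.6,0)],46.5,9.4,.4,(-10.1,129.3))
E
```

```text
[[0, -15, 0], [np.float64(-0.24), -0.04, np.float64(2.32)], -0.2]
[[0, -25, 0], [np.float64(0.19), -0.04, np.float64(5.31)], -0.2]
[[0, -25, 0], [np.float64(1.29), -0.04, np.float64(5.91)], -0.2]
[[0, -25, 0], [np.float64(1.45), -0.04, np.float64(7.11)], -0.2]
[[0, -20, 0], [np.float64(1.22), -0.04, np.float64(8.46)], -0.2]
[[0, -10, 0], [np.float64(0.85), -0.04, np.float64(9.5)], -0.2]
[[0, 0, 0], [np.float64(0.62), -0.04, np.float64(10.34)], -0.2]
[[0, 0, 0], [np.float64(0.62), -0.04, np.float64(10.43)], -0.2]
```

Request:
step_arm:
  steps:
    - [[0,-7,0],[-0.1,-0.04,1],-0.2]
    - [[0,-14,0],[-0.2,-0.04,2.2],-0.2]
    - [[0,-20,0],[0,-0.04,3.8],-0.2]
    - [[0,-25,0],[0.2,-0.04,5.3],-0.2]
    - [[0,-25,0],[0.2,-0.04,5.3],-0.2]
    - [[0,-25,0],[0.7,-0.04,5.6],-0.2]
    - [[0,-25,0],[1.3,-0.04,5.9],-0.2]
    - [[0,-25,0],[1.3,-0.04,5.9],-0.2]
    - [[0,-25,0],[1.3,-0.04,5.9],-0.2]

```text
time_s: 10.07
eef_pos: [539.9, 41.6, 72.1]
orientation: [0.752, 0.623, -0.165, 0.139]
force: [-0.4, -0.2, -0.9]
grip_width: 59.4
grip_force: 30.0
```

```bash
cat >> h.py <<'E'
def ins2(way,xo,zo,tcp0,p0,dy=0):
    "as ins, from a tool tilted p0 nose down"
    b=np.radians(p0)
    for n,z,p in way:
        a=np.radians(p);x=n-xo*np.cos(a)+zo*np.sin(a)-tcp0[0]; d=-(z+xo*np.sin(a)+zo*np.cos(a)-tcp0[1])
        print([round(float(v),2) for v in (p0-p,(x*np.cos(b)+d*np.sin(b))/10,-dy/10,(-x*np.sin(b)+d*np.cos(b))/10)])
E
python3 - <<'E'
from h import *
print(get_obs()["eef_pos"],tobox(get_obs()["eef_pos"]))
ins2([(42.6,36,25),(42.6,28,25),(42.6,22,22),(42.6,20,16),(42.6,18,10),(42.6,17,5),(42.6,16.5,0),(42.6,15.6,0)],46.5,9.4,(2.9,70.3),25)
E
```

```text
[539.86853864  41.63410813  72.07020786] [[ 2.2  0.3 72.1]]
[0.0, 0.4, 0.0, 0.49]
[0.0, 0.74, 0.0, 1.22]
[3.0, 0.95, 0.0, 2.0]
[9.0, 0.98, 0.0, 2.68]
[15.0, 1.07, 0.0, 3.36]
[20.0, 1.16, 0.0, 3.86]
[25.0, 1.26, 0.0, 4.31]
[25.0, 1.3, 0.0, 4.39]
```

```bash
cat >> h.py <<'E'
def rowedges(im,v,u0=200,u1=360,th=25):
    g=cv2.GaussianBlur(im,(3,3),0).min(2).astype(int)[v];d=g[2:]-g[:-2]
    return [(u,int(d[u-1]),int(g[u])) for u in range(u0,u1) if abs(d[u-1])>th and abs(d[u-1])==max(abs(d[u-3:u+2]))]
E
python3 - <<'E'
from h import *
o=get_obs(); im=optics.read_camera("wrist"); np.save("w5.npy",dict(o=o,im=im),allow_pickle=True)
print(o["eef_pos"],tobox(o["eef_pos"]))
for v in range(90,215,8): print(v,rowedges(im,v))
E
```

```text
[539.86853864  41.63410813  72.07020786] [[ 2.2  0.3 72.1]]
90 [(352, -30, 37)]
98 [(201, 70, 61), (353, -64, 73)]
106 [(202, 69, 54), (213, -48, 86), (225, 44, 98), (287, 27, 170), (290, -40, 156), (329, -46, 104), (330, -46, 77), (342, 48, 105), (352, -63, 65)]
114 [(204, 69, 75), (215, -32, 97), (224, 32, 100), (281, 38, 163), (298, -47, 160), (331, -30, 95), (339, 33, 104), (351, -61, 57)]
122 [(205, 73, 59), (225, -54, 94), (329, 55, 75), (349, -64, 86)]
130 [(206, 69, 54), (223, -48, 80), (331, 41, 66), (348, -70, 82)]
138 [(208, 69, 85), (221, -33, 65), (334, 33, 73), (347, -70, 79)]
146 [(208, 51, 43), (218, -35, 78), (336, 34, 71), (346, -51, 67)]
154 [(206, 49, 63), (216, -37, 72), (338, 35, 67), (349, -45, 52)]
162 [(203, 48, 53), (214, -37, 68), (340, 37, 68), (351, -54, 71)]
170 [(203, 67, 65), (212, -49, 79), (342, 52, 82), (351, -65, 80)]
178 [(204, 63, 54), (205, 63, 91), (210, -49, 94), (344, 49, 99), (350, -60, 71)]
186 [(207, 33, 47), (226, 31, 78), (297, 26, 76), (313, 57, 103), (319, -53, 147), (328, -30, 74)]
194 [(313, 41, 114)]
202 []
210 []
```

```bash
python3 - <<'E'
from h import *
im=np.load("w5.npy",allow_pickle=True).item()["im"]
cv2.imwrite("pics/w5.png",cv2.resize(im[80:320,180:380],(500,600),interpolation=cv2.INTER_CUBIC))
E
```

```text
(no output)
```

View pics/w5.png

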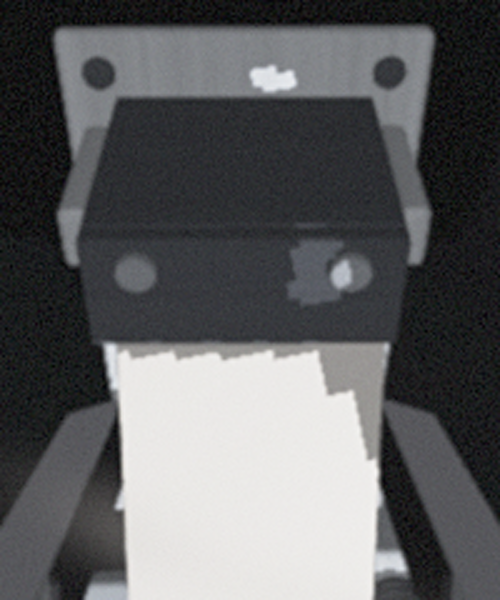

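Plate nose is under the lip (lip edge y≈343 in crop), about 1.4 mm too far to box −y; correct and lay down.

Request:
step_arm:
  steps:
    - [[0,0,0],[0,-0.14,0],-0.2]
    - [[0,0,0],[0.4,-0.14,0.5],-0.2]
    - [[0,0,0],[0.74,-0.14,1.2],-0.2]
    - [[0,0,0],[0.74,-0.14,1.2],-0.2]
    - [[0,3,0],[0.95,-0.14,2.0],-0.2]
    - [[0,6,0],[0.96,-0.14,2.35],-0.2]
    - [[0,9,0],[0.98,-0.14,2.7],-0.2]
    - [[0,12,0],[1.02,-0.14,3.0],-0.2]
    - [[0,15,0],[1.07,-0.14,3.36],-0.2]
    - [[0,20,0],[1.16,-0.14,3.86],-0.2]
    - [[0,25,0],[1.26,-0.14,4.25],-0.2]
    - [[0,25,0],[1.26,-0.14,4.25],-0.2]
    - [[0,25,0],[1.26,-0.14,4.25],-0.2]
    - [[0,25,0],[1.26,-0.14,4.25],-0.2]

```text
time_s: 11.28
eef_pos: [536.4, 35.9, 26.6]
orientation: [0.769, 0.639, -0.001, 0.0]
force: [0.4, -0.2, -1.1]
grip_width: 59.2
grip_force: 30.0
```

```bash
python3 - <<'E'
from h import *
o=get_obs();print(o["eef_pos"],tobox(o["eef_pos"]),o["force"],R.from_quat(o["orientation"]).as_matrix()[:,2])
E
```

```text
[536.37764234  35.88092637  26.5722227 ] [[-4.1  2.7 26.6]] [ 0.35989449 -0.18935684 -1.11291198] [-6.20445508e-04 -1.39155705e-03 -9.99998839e-01]
```

Request:
step_arm:
  steps:
    - [[0,0,0],[0,0.08,0.1],-0.2]
    - [[0,0,0],[0,0.08,0.2],-0.2]
    - [[0,0,0],[0,0.08,0.2],-0.2]
    - [[0,0,0],[0,0.08,0.2],0.35]
    - [[0,0,0],[0,0.08,0.2],0.45]
    - [[0,0,0],[0,0.08,0.2],0.6]
    - [[0,0,0],[0,0.08,0.2],0.6]
    - [[0,0,0],[0,0.08,-1],0.6]
    - [[0,0,0],[0,0.08,-5],0.6]
    - [[0,0,0],[-2,0.08,-9],0.8]
    - [[0,0,0],[-5,0.08,-13],1]
    - [[0,0,0],[-5,0.08,-13],1]
    - [[0,0,0],[-5,0.08,-13],1]

```text
time_s: 12.37
eef_pos: [530.4, -15.3, 162.1]
orientation: [0.77, 0.638, 0.003, 0.004]
force: [0.7, 0.7, 0.6]
grip_width: 93.5
grip_force: 0.0
```

```bash
python3 - <<'E'
from h import *
o=get_obs(); im=optics.read_camera("wrist"); np.save("w6.npy",dict(o=o,im=im),allow_pickle=True)
print(o["eef_pos"],tobox(o["eef_pos"]))
k=[proj("wrist",[frombox(B)],o)[0].round(0).tolist() for B in ([33.6,0,67],[-51,0,18],[0,30,18],[0,-30,18],[-45,30,18])];print(k)
v=int(k[2][1])
for vv in (v-20,v-10,v,v+10,v+20): print(vv,rowedges(im,vv,180,380), tobox(at_z("wrist",[(e[0],vv) for e in rowedges(im,vv,180,380)] or [(0,0)],18,o))[:,1].tolist())
cv2.imwrite("pics/w6.png",cv2.resize(im[60:310,180:380],(480,600),interpolation=cv2.INTER_CUBIC))
E
```

```text
[530.35297044 -15.26647174 162.07712977] [[-55.5  -0.7 162.1]]
[[276.0, 105.0], [277.0, 197.0], [244.0, 145.0], [308.0, 145.0], [246.0, 191.0]]
125 [(229, 93, 71), (230, 93, 124), (242, 48, 200), (321, -145, 137)] [43.6, 42.7, 31.6, -41.7]
135 [(230, 100, 98), (249, 32, 211), (321, -139, 110)] [43.1, 25.4, -42.0]
145 [(230, 96, 72), (244, 38, 197), (245, 38, 220), (320, -140, 166)] [43.5, 30.3, 29.4, -41.3]
155 [(231, 94, 105), (247, 38, 213), (320, -141, 145)] [43.0, 27.8, -41.6]
165 [(231, 92, 78), (259, 30, 211), (294, -36, 212), (319, -86, 122)] [43.4, 16.6, -16.9, -40.9]
```

View pics/w6.png

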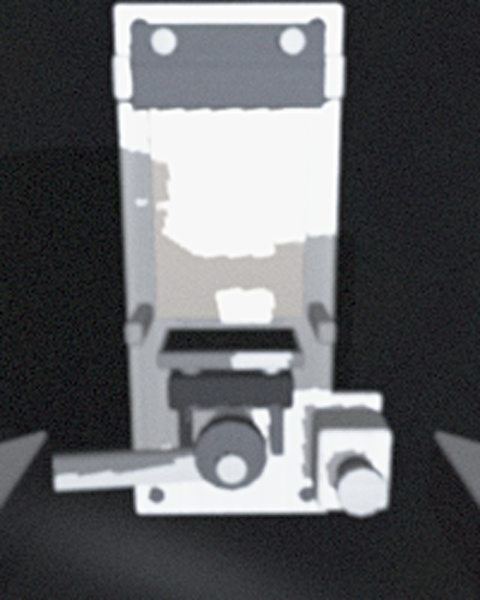

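The plate lies flat in the bay, clear of the pad. Next: look at P2/P3.

Request:
step_arm:
  steps:
    - [[0,0,0],[-4,0.8,-2],1]
    - [[0,0,0],[-8,1.7,-4.8],1]
    - [[0,0,0],[-12,2.6,-4.8],1]
    - [[0,0,0],[-16,3.4,-4.8],1]
    - [[0,0,0],[-20,4.3,-4.8],1]
    - [[0,0,0],[-24,5.2,-4.8],1]
    - [[0,0,0],[-28,6,-4.8],1]
    - [[0,0,0],[-32,6.9,-4.8],1]
    - [[0,0,0],[-34.7,7.5,-4.8],1]
    - [[0,0,0],[-34.7,7.5,-4.8],1]
    - [[0,0,0],[-34.7,7.5,-4.8],1]
    - [[0,0,0],[-34.7,7.5,-4.8],1]

```text
time_s: 13.42
eef_pos: [537.8, -366.7, 202.1]
orientation: [0.769, 0.639, 0.0, -0.002]
force: [-0.3, 0.9, 0.5]
grip_width: 94.1
grip_force: 0.0
```

```bash
python3 - <<'E'
from pl import *
o=get_obs(); im=optics.read_camera("wrist"); np.save("w7.npy",dict(o=o,im=im),allow_pickle=True)
print(o["eef_pos"])
for x in quad(im):
    print(x.round(1).tolist())
    c=at_z("wrist",[x.mean(0)],20,o)[0]
    print(fitplate(x,o,c),*[fitplate(x,o,c,z) for z in (16,22,28)],sep="\n")
E
```

```text
[ 537.79704039 -366.70493143  202.07980607]
[[163.89999389648438, 103.30000305175781], [175.1999969482422, 187.0], [228.8000030517578, 187.0], [222.8000030517578, 100.0999984741211]]
(array([ 461.375, -299.939,   -1.722,   17.381]), np.float64(81.3), np.float64(0.84))
(array([ 461.015, -299.953,   -1.722]), np.float64(81.3), np.float64(0.87))
(array([ 462.578, -299.895,   -1.722]), np.float64(81.3), np.float64(1.09))
(array([ 464.141, -299.841,   -1.723]), np.float64(81.3), np.float64(1.81))
[[322.70001220703125, 27.899999618530273], [308.8999938964844, 125.0999984741211], [367.29998779296875, 132.6999969482422], [385.3999938964844, 36.29999923706055]]
(array([ 623.056, -266.545,   -1.877,   27.427]), np.float64(72.5), np.float64(0.24))
(array([ 625.423, -265.529,   -1.877]), np.float64(72.4), np.float64(1.88))
(array([ 624.18 , -266.061,   -1.877]), np.float64(72.5), np.float64(0.93))
(array([ 622.937, -266.597,   -1.877]), np.float64(72.5), np.float64(0.26))
```

P2: three plates at (623, −266.6), axis 72.5°; P3 one or two at (461, −300), 81°. Grasping P2.

Request:
step_arm:
  steps:
    - [[0,0,3.5],[3.5,2,1],1]
    - [[0,0,6.9],[7,4,2],1]
    - [[0,0,6.9],[10.5,5.8,4],1]
    - [[0,0,6.9],[11.4,6.4,7],1]
    - [[0,0,6.9],[11.4,6.4,11],1]
    - [[0,0,6.9],[11.4,6.4,14.5],1]
    - [[0,0,6.9],[11.4,6.4,16.8],1]
    - [[0,0,6.9],[11.4,6.4,17.6],1]
    - [[0,0,6.9],[11.4,6.4,17.6],1]
    - [[0,0,6.9],[11.4,6.4,17.6],1]
    - [[0,0,6.9],[11.4,6.4,17.6],1]

```text
time_s: 14.38
eef_pos: [623.6, -268.4, 31.9]
orientation: [0.806, 0.592, 0.001, 0.002]
force: [0.3, -0.4, 0.0]
grip_width: 94.1
grip_force: 0.0
```

Request:
step_arm:
  steps:
    - [[0,0,0],[0,0,0],1]
    - [[0,0,0],[0,0,0],1]

```text
time_s: 14.55
eef_pos: [623.1, -268.8, 31.4]
orientation: [0.806, 0.591, 0.001, 0.002]
force: [-0.3, -0.9, -0.2]
grip_width: 93.8
grip_force: 0.0
```

Request:
step_arm:
  steps:
    - [[0,0,0],[0.2,-0.22,0.3],1]
    - [[0,0,0],[0.2,-0.22,0.54],1]
    - [[0,0,0],[0.2,-0.22,0.54],1]
    - [[0,0,0],[0.2,-0.22,0.54],1]

```text
time_s: 14.88
eef_pos: [620.0, -265.4, 22.8]
orientation: [0.806, 0.591, -0.0, -0.0]
force: [-1.4, 0.5, 0.3]
grip_width: 94.0
grip_force: 0.0
```

Request:
step_arm:
  steps:
    - [[0,0,0],[0,0,0],1]
    - [[0,0,0],[0,0,0],1]
    - [[0,0,0],[0,0,0],1]
    - [[0,0,0],[0,0,0],1]
    - [[0,0,0],[0,0,0],1]
    - [[0,0,0],[0,0,0],1]

```text
time_s: 15.38
eef_pos: [620.3, -265.5, 23.3]
orientation: [0.806, 0.591, 0.0, 0.0]
force: [-0.4, -0.2, 0.3]
grip_width: 93.8
grip_force: 0.0
```

Request:
step_arm:
  steps:
    - [[0,0,0],[0,0.05,-0.25],1]
    - [[0,0,0],[0,0.05,-0.25],1]
    - [[0,0,0],[0,0.05,-0.25],0.2]
    - [[0,0,0],[0,0.05,-0.25],0.2]
    - [[0,0,0],[0,0.05,-0.25],-0.2]
    - [[0,0,0],[0,0.05,-0.25],-0.2]
    - [[0,0,0],[0,0.05,-0.25],-0.2]
    - [[0,0,0],[0,0.05,-0.25],-0.2]
    - [[0,0,0],[0,0.05,-0.25],-0.2]

```text
time_s: 16.13
eef_pos: [621.0, -265.7, 25.8]
orientation: [0.806, 0.591, 0.0, 0.0]
force: [1.1, 0.2, -1.0]
grip_width: 59.5
grip_force: 30.0
```

Request:
step_arm:
  steps:
    - [[0,0,0],[0,0,-1.5],-0.2]
    - [[0,0,0],[0,0,-4.5],-0.2]
    - [[0,0,0],[0,0,-8],-0.2]
    - [[0,0,0],[2,-1.5,-11],-0.2]
    - [[0,0,0],[5,-3.3,-12.4],-0.2]
    - [[0,0,-2],[8,-5.3,-12.4],-0.2]
    - [[0,0,-4],[11,-7.3,-12.4],-0.2]
    - [[0,0,-6],[14,-9.3,-12.4],-0.2]
    - [[0,0,-7],[17,-11.3,-12.4],-0.2]
    - [[0,0,-7],[20,-13.3,-12.4],-0.2]
    - [[0,0,-7],[23,-15.3,-12.4],-0.2]
    - [[0,0,-7],[25.4,-16.9,-12.4],-0.2]
    - [[0,0,-7],[25.4,-16.9,-12.4],-0.2]
    - [[0,0,-7],[25.4,-16.9,-12.4],-0.2]
    - [[0,0,-7],[25.4,-16.9,-12.4],-0.2]

```text
time_s: 17.38
eef_pos: [535.9, 27.1, 149.6]
orientation: [0.769, 0.64, -0.0, 0.0]
force: [-0.3, -0.6, -2.0]
grip_width: 59.6
grip_force: 30.0
```

```bash
cat >> h.py <<'E'
def hand(n,ztop):
    "look at the stack in hand: nose edge + side edges via row/col edges"
    o=get_obs(); im=optics.read_camera("wrist"); np.save(n+".npy",dict(o=o,im=im),allow_pickle=True)
    b=tobox(o["eef_pos"])[0]; print("tcp",b,"yaw",np.degrees(R.from_quat(o["orientation"]).as_euler("ZYX")).round(2))
    t=R.from_quat(o["orientation"])
    nose=proj("wrist",[o["eef_pos"]+t.apply([45,0,0])+[0,0,ztop-b[2]]],o)[0]; v=int(nose[1])
    for vv in (v+8,v+20,v+40):
        e=rowedges(im,vv,200,360);W=tobox(at_z("wrist",[(x[0],vv) for x in e] or [(0,0)],ztop,o)); print("plate row",vv,[(x[0],x[1],w[1]) for x,w in zip(e,W)])
    g=np.swapaxes(im,0,1)
    for u in (255,270,285,300):
        e=rowedges(g,u,v-75,v+15,15);print("col",u,[(x[0],x[1],x[2],tobox(at_z("wrist",[(u,x[0])],ztop,o))[0,0],tobox(at_z("wrist",[(u,x[0])],67,o))[0,0]) for x in e])
    return o,im
E
python3 - <<'E'
from h import *
o,im=hand("w8",get_obs()["eef_pos"][2]+2.2)
k=proj("wrist",[frombox(B) for B in ([33.6,31,67],[33.6,-31,67],[40,31,67],[45,-31,67])],o);print(k.round(0).tolist())
for v in (int(k[2][1])-3,int(k[2][1]),int(k[2][1])+4):
  e=rowedges(im,v,200,360);print("lip row",v,[(x[0],x[1],w[1]) for x,w in zip(e,tobox(at_z("wrist",[(x[0],v) for x in e] or [(0,0)],67,o)))])
E
```

```text
tcp [-12.8   1.5 149.6] yaw [ 7.952e+01  4.000e-02 -1.800e+02]
plate row 195 [(224, 130, np.float64(29.3)), (336, -145, np.float64(-28.7))]
plate row 207 [(224, 136, np.float64(29.6)), (335, -124, np.float64(-28.5))]
plate row 227 [(225, 135, np.float64(29.6)), (334, -123, np.float64(-28.5))]
col 255 [(126, -109, 196, np.float64(62.8), np.float64(60.9)), (132, 58, 212, np.float64(59.9), np.float64(56.5)), (141, -63, 166, np.float64(55.6), np.float64(49.9)), (148, 37, 138, np.float64(52.2), np.float64(44.7)), (154, -27, 138, np.float64(49.2), np.float64(40.2)), (159, -17, 144, np.float64(46.7), np.float64(36.5)), (163, 81, 196, np.float64(44.7), np.float64(33.4)), (181, -53, 206, np.float64(35.5), np.float64(19.4)), (185, 54, 201, np.float64(33.4), np.float64(16.2))]
col 270 [(126, -106, 186, np.float64(62.8), np.float64(60.9)), (163, 74, 193, np.float64(44.7), np.float64(33.4)), (181, -55, 206, np.float64(35.5), np.float64(19.4)), (184, 73, 204, np.float64(33.9), np.float64(17.0))]
col 285 [(126, -109, 198, np.float64(62.8), np.float64(60.9)), (163, 77, 193, np.float64(44.7), np.floa
[... 164 characters left out ...]
float64(60.9)), (163, 78, 193, np.float64(44.7), np.float64(33.4)), (181, -54, 206, np.float64(35.5), np.float64(19.4)), (184, 72, 205, np.float64(34.0), np.float64(17.1))]
[[240.0, 163.0], [321.0, 163.0], [240.0, 154.0], [321.0, 148.0]]
lip row 151 [(232, 119, np.float64(36.8)), (239, -81, np.float64(31.5)), (250, 37, np.float64(23.1)), (320, 69, np.float64(-30.0)), (328, -150, np.float64(-36.1))]
lip row 154 [(233, 101, np.float64(36.1)), (239, -68, np.float64(31.6)), (320, 67, np.float64(-30.1)), (327, -134, np.float64(-35.4))]
lip row 158 [(234, 125, np.float64(35.5)), (240, -88, np.float64(30.9)), (254, 44, np.float64(20.2)), (320, 65, np.float64(-30.2)), (327, -156, np.float64(-35.5))]
```

```bash
python3 - <<'E'
from h import *
ins([(27,80,14),(27,46,25),(40,43,25)],46.8,6.8,0,(-12.8,149.6))
print(); ins2([(40,38,25),(40,34,25),(40.5,32,18),(41,30.5,12),(41.6,29.5,6),(42.2,29,0),(42.2,28.3,0)],46.8,6.8,(40-46.8*np.cos(np.radians(25))+6.8*np.sin(np.radians(25)),43+46.8*np.sin(np.radians(25))+6.8*np.cos(np.radians(25))),25)
E
```

```text
[[0, -14, 0], [np.float64(-0.4), 0.0, np.float64(5.17)], -0.2]
[[0, -25, 0], [np.float64(0.03), 0.0, np.float64(7.77)], -0.2]
[[0, -25, 0], [np.float64(1.33), 0.0, np.float64(8.07)], -0.2]

[0.0, 0.21, 0.0, 0.45]
[0.0, 0.38, 0.0, 0.82]
[7.0, 0.46, 0.0, 1.55]
[13.0, 0.59, 0.0, 2.16]
[19.0, 0.75, 0.0, 2.72]
[25.0, 0.94, 0.0, 3.22]
[25.0, 0.97, 0.0, 3.28]
```

Request:
step_arm:
  steps:
    - [[0,-7,0],[-0.2,0,2.5],-0.2]
    - [[0,-14,0],[-0.4,0,5.2],-0.2]
    - [[0,-20,0],[-0.2,0,6.5],-0.2]
    - [[0,-25,0],[0,0,7.8],-0.2]
    - [[0,-25,0],[0,0,7.8],-0.2]
    - [[0,-25,0],[0,0,7.8],-0.2]
    - [[0,-25,0],[0,0,7.8],-0.2]

```text
time_s: 18.02
eef_pos: [536.9, 26.4, 72.6]
orientation: [0.751, 0.624, -0.166, 0.138]
force: [0.5, 0.3, -1.8]
grip_width: 59.3
grip_force: 30.0
```

```bash
cat > st.py <<'E'
from h import *
def st():
    o=get_obs();m=R.from_quat(o["orientation"]).as_matrix()
    print("tcp box",tobox(o["eef_pos"])[0],"phi",np.degrees(np.arcsin(-m[2,0])).round(2),"yaw",np.degrees(np.arctan2(m[1,0],m[0,0])).round(2),"f",o["force"].round(1)); return o
E
python3 -c "
from st import *
st()"
```

```text
tcp box [-13.3   0.5  72.6] phi 24.92 yaw 79.38 f [ 0.5  0.3 -1.8]
```

Request:
step_arm:
  steps:
    - [[0,0,0],[0.5,-0.1,-0.1],-0.2]
    - [[0,0,0],[1.0,-0.1,-0.2],-0.2]
    - [[0,0,0],[1.4,-0.1,-0.2],-0.2]
    - [[0,0,0],[1.4,-0.1,-0.2],-0.2]
    - [[0,0,0],[1.6,-0.1,0.2],-0.2]
    - [[0,0,0],[1.77,-0.1,0.6],-0.2]
    - [[0,0,0],[1.77,-0.1,0.6],-0.2]
    - [[0,0,0],[1.77,-0.1,0.6],-0.2]

```text
time_s: 18.68
eef_pos: [537.0, 40.7, 58.2]
orientation: [0.751, 0.624, -0.167, 0.138]
force: [0.9, 0.1, -1.1]
grip_width: 59.6
grip_force: 30.0
```

```bash
python3 - <<'E'
from st import *
o=st();b=tobox(o["eef_pos"])[0]
a=np.radians(25);print("nose",b[0]+46.8*np.cos(a)-6.8*np.sin(a),b[2]-46.8*np.sin(a)-6.8*np.cos(a))
ins2([(40,34,25),(40.5,32,18),(41,30.5,12),(41.6,29.5,6),(42.2,29,0),(42.2,28.3,0)],46.8,6.8,(b[0],b[2]),25)
o=get_obs(); im=optics.read_camera("wrist"); np.save("w9.npy",dict(o=o,im=im),allow_pickle=True)
k=proj("wrist",[frombox((33.5,31,62)),frombox((33.5,-31,62))],o);print(k)
for v in range(int(k[0,1])-14,int(k[0,1])+24,4): print(v,[(x[0],x[1],x[2]) for x in rowedges(im,v,200,360)])
E
```

```text
tcp box [ 0.7  3.  58.2] phi 25.03 yaw 79.53 f [ 0.9  0.1 -1.1]
nose 40.24140025347847 32.258572398686056
[0.0, -0.1, 0.0, -0.15]
[7.0, -0.01, 0.0, 0.59]
[13.0, 0.11, 0.0, 1.2]
[19.0, 0.27, 0.0, 1.75]
[25.0, 0.47, 0.0, 2.25]
[25.0, 0.5, 0.0, 2.32]
[[219.53305132 227.73889124]
 [347.53687221 227.9990409 ]]
213 []
217 [(303, 26, 78)]
221 []
225 []
229 []
233 []
237 [(223, 118, 97), (313, -60, 194), (333, 51, 177), (340, -119, 150)]
241 [(226, 87, 148), (314, -41, 190), (321, -36, 175), (333, -27, 124), (336, 31, 130), (340, -68, 102)]
245 [(227, 100, 184), (325, -58, 192), (333, -50, 105)]
249 [(204, 38, 56), (227, 120, 163), (326, -64, 196), (333, -71, 92), (355, -34, 66)]
```

Request:
step_arm:
  steps:
    - [[0,0,0],[-0.1,0.13,-0.1],-0.2]
    - [[0,4,0],[-0.06,0.13,0.25],-0.2]
    - [[0,7,0],[0,0.13,0.6],-0.2]
    - [[0,10,0],[0.05,0.13,0.9],-0.2]
    - [[0,13,0],[0.11,0.13,1.2],-0.2]
    - [[0,16,0],[0.18,0.13,1.45],-0.2]
    - [[0,19,0],[0.27,0.13,1.7],-0.2]
    - [[0,22,0],[0.37,0.13,1.95],-0.2]
    - [[0,25,0],[0.47,0.13,2.15],-0.2]
    - [[0,25,0],[0.47,0.13,2.15],-0.2]
    - [[0,25,0],[0.47,0.13,2.15],-0.2]

```text
time_s: 19.65
eef_pos: [537.8, 34.9, 37.6]
orientation: [0.769, 0.639, -0.001, 0.0]
force: [0.3, 0.6, -1.5]
grip_width: 59.9
grip_force: 30.0
```

```bash
python3 - <<'E'
from st import *
o=st()
E
```

```text
tcp box [-4.8  1.1 37.6] phi 0.08 yaw 79.41 f [ 0.3  0.6 -1.5]
```

Request:
step_arm:
  steps:
    - [[0,0,0],[0,0,0.1],-0.2]
    - [[0,0,0],[0,0,0.2],-0.2]
    - [[0,0,0],[0,0,0.29],-0.2]
    - [[0,0,0],[0,0,0.29],-0.2]
    - [[0,0,0],[0,0,0.29],-0.2]

```text
time_s: 20.07
eef_pos: [537.8, 36.3, 34.3]
orientation: [0.769, 0.64, -0.0, -0.0]
force: [-0.1, -0.1, -1.5]
grip_width: 59.3
grip_force: 30.0
```

Request:
step_arm:
  steps:
    - [[0,0,0],[0,0,0],0.32]
    - [[0,0,0],[0,0,0],0.4]
    - [[0,0,0],[0,0,0],0.5]
    - [[0,0,0],[0,0,0],0.6]
    - [[0,0,0],[0,0,0],0.6]
    - [[0,0,0],[0,0,-1],0.6]
    - [[0,0,0],[0,0,-4],0.6]
    - [[0,0,0],[-2,0,-8],0.8]
    - [[0,0,0],[-5,0,-12],1]
    - [[0,0,0],[-5,0,-12],1]
    - [[0,0,0],[-5,0,-12],1]
    - [[0,0,0],[-5,0,-12],1]

```text
time_s: 21.07
eef_pos: [528.9, -13.3, 154.9]
orientation: [0.769, 0.639, 0.001, 0.0]
force: [-0.2, 0.3, -0.2]
grip_width: 94.0
grip_force: 0.0
```

```bash
cat > chk.py <<'E'
from st import *
def chk(n,zt):
    o=st(); im=optics.read_camera("wrist"); np.save(n+".npy",dict(o=o,im=im),allow_pickle=True)
    g=np.swapaxes(im,0,1)
    for bx in (20,0,-20,-35):
        v=int(proj("wrist",[frombox((bx,0,zt))],o)[0,1]);e=rowedges(im,v,200,360,20);W=tobox(at_z("wrist",[(x[0],v) for x in e] or [(0,0)],zt,o))
        print("x",bx,"row",v,[(x[0],x[1],float(w[1])) for x,w in zip(e,W)])
    for by in (15,5,-5,-15):
        u=int(proj("wrist",[frombox((-40,by,zt))],o)[0,0]);v0=int(proj("wrist",[frombox((-60,by,zt))],o)[0,1]);v1=int(proj("wrist",[frombox((45,by,zt))],o)[0,1])
        e=rowedges(g,u,v1,v0+12,20);print("y",by,"col",u,[(x[0],x[1],tobox(at_z("wrist",[(u,x[0])],zt,o))[0,0].item()) for x in e])
    return o,im
E
python3 - <<'E'
from chk import *
o,im=chk("w10",36)
cv2.imwrite("pics/w10.png",cv2.resize(im[40:300,180:380],(460,598),interpolation=cv2.INTER_CUBIC))
E
```

```text
tcp box [-53.8   1.1 154.9] phi -0.04 yaw 79.44 f [-0.2  0.3 -0.2]
x 20 row 125 [(232, 113, 40.6), (245, 21, 29.5), (326, -150, -39.5)]
x 0 row 148 [(233, 108, 40.5), (247, 31, 28.4), (325, -151, -39.4)]
x -20 row 171 [(234, 110, 40.4), (324, -100, -39.3)]
x -35 row 188 [(235, 104, 40.1), (276, 27, 3.3), (300, -26, -18.3), (323, -104, -38.9)]
y 15 col 263 [(107, 87, 34.7), (168, -23, -16.6), (201, -108, -46.7), (210, 72, -55.2), (219, -56, -63.8)]
y 5 col 274 [(107, 81, 34.7), (170, -26, -18.4), (201, -108, -46.7), (210, 75, -55.2), (218, -65, -62.8)]
y -5 col 285 [(107, 85, 34.7), (170, -27, -18.4), (185, 28, -31.9), (201, -144, -46.7), (210, 129, -55.2), (218, -130, -62.8)]
y -15 col 296 [(107, 82, 34.7), (170, -27, -18.4), (183, 26, -30.1), (201, -143, -46.7), (210, 131, -55.2), (219, -90, -63.8)]
```

View pics/w10.png

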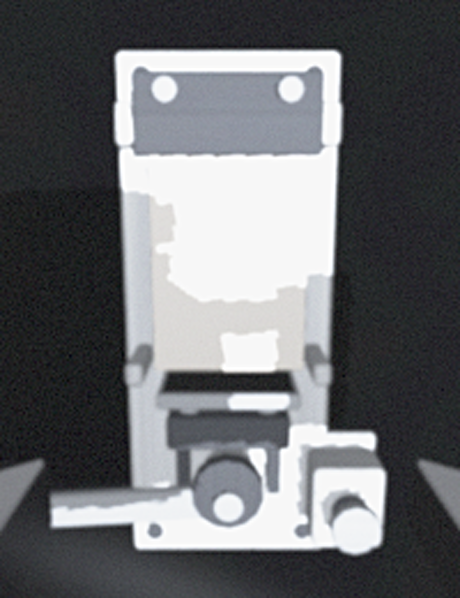

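Three more plates lie flat (tail at x≈−46.7, pad clear). Now P3.

Request:
step_arm:
  steps:
    - [[0,0,0],[-4,-0.2,-1.5],1]
    - [[0,0,-1.6],[-8,-0.3,-1.5],1]
    - [[0,0,-1.6],[-12,-0.5,-1.5],1]
    - [[0,0,-1.6],[-16,-0.6,-1.5],1]
    - [[0,0,-1.6],[-20,-0.8,-1.5],1]
    - [[0,0,-1.6],[-24,-0.9,-1.5],1]
    - [[0,0,-1.6],[-28,-1,-1.5],1]
    - [[0,0,-1.6],[-32,-1.2,-1.5],1]
    - [[0,0,-1.6],[-34.9,-1.3,-1.5],1]
    - [[0,0,-1.6],[-34.9,-1.3,-1.5],1]
    - [[0,0,-1.6],[-34.9,-1.3,-1.5],1]
    - [[0,0,-1.6],[-34.9,-1.3,-1.5],1]

```text
time_s: 22.12
eef_pos: [452.3, -352.3, 167.2]
orientation: [0.76, 0.65, 0.0, -0.002]
force: [0.1, 0.0, -0.6]
grip_width: 93.8
grip_force: 0.0
```

```bash
python3 - <<'E'
from pl import *
o=get_obs(); im=optics.read_camera("wrist"); np.save("w11.npy",dict(o=o,im=im),allow_pickle=True)
print(o["eef_pos"])
for x in quad(im):
    print(x.round(1).tolist())
    c=at_z("wrist",[x.mean(0)],20,o)[0]
    print(fitplate(x,o,c),*[fitplate(x,o,c,z) for z in (16,22,28)],sep="\n")
E
```

```text
[ 452.28245277 -352.30205364  167.22976057]
[[246.8000030517578, 98.0], [250.6999969482422, 193.0], [309.5, 193.0], [313.1000061035156, 98.0]]
(array([ 461.206, -300.118,   -1.724,   17.825]), np.float64(81.2), np.float64(0.67))
(array([ 461.184, -300.22 ,   -1.724]), np.float64(81.2), np.float64(0.75))
(array([ 461.256, -299.885,   -1.724]), np.float64(81.2), np.float64(1.02))
(array([ 461.327, -299.555,   -1.724]), np.float64(81.2), np.float64(2.01))
[[435.6000061035156, 32.900001525878906], [412.6000061035156, 122.80000305175781], [456.1000061035156, 129.89999389648438], [481.8999938964844, 41.0]]
(array([ 654.47 , -264.294,   -1.886,  -52.916]), np.float64(71.9), np.float64(4.26))
(array([ 620.625, -267.533,    1.264]), np.float64(72.4), np.float64(11.92))
(array([ 617.676, -267.837,    1.265]), np.float64(72.5), np.float64(13.04))
(array([ 614.726, -268.146,    4.408]), np.float64(72.6), np.float64(14.23))
```

Request:
step_arm:
  steps:
    - [[0,0,0],[3.5,0,1],1]
    - [[0,0,0],[5.3,-0.07,4],1]
    - [[0,0,0],[5.3,-0.07,8],1]
    - [[0,0,0],[5.3,-0.07,11],1]
    - [[0,0,0],[5.3,-0.07,13],1]
    - [[0,0,0],[5.3,-0.07,13.8],1]
    - [[0,0,0],[5.3,-0.07,13.8],1]
    - [[0,0,0],[5.3,-0.07,13.8],1]
    - [[0,0,0],[5.3,-0.07,13.8],1]

```text
time_s: 22.92
eef_pos: [461.3, -302.1, 33.6]
orientation: [0.76, 0.65, 0.0, 0.002]
force: [-0.2, -0.1, 0.3]
grip_width: 93.8
grip_force: 0.0
```

Request:
step_arm:
  steps:
    - [[0,0,0],[0.15,-0.15,0.3],1]
    - [[0,0,0],[0.15,-0.15,0.5],1]
    - [[0,0,0],[0.15,-0.15,0.5],1]
    - [[0,0,0],[0.15,-0.15,0.5],1]

```text
time_s: 23.25
eef_pos: [458.7, -300.1, 26.9]
orientation: [0.76, 0.65, 0.0, 0.0]
force: [-0.4, -0.2, -0.1]
grip_width: 94.0
grip_force: 0.0
```

Request:
step_arm:
  steps:
    - [[0,0,0],[0,0.08,0.17],1]
    - [[0,0,0],[0,0.08,0.17],1]
    - [[0,0,0],[0,0.08,0.17],0.2]
    - [[0,0,0],[0,0.08,0.17],0.2]
    - [[0,0,0],[0,0.08,0.17],-0.2]
    - [[0,0,0],[0,0.08,0.17],-0.2]
    - [[0,0,0],[0,0.08,0.17],-0.2]
    - [[0,0,0],[0,0.08,0.17],-0.2]
    - [[0,0,0],[0,0.08,0.17],-0.2]

```text
time_s: 24.0
eef_pos: [459.5, -300.0, 24.8]
orientation: [0.76, 0.65, 0.0, 0.0]
force: [-0.6, 0.2, -0.2]
grip_width: 59.2
grip_force: 30.0
```

Request:
step_arm:
  steps:
    - [[0,0,0],[0,0,-1.5],-0.2]
    - [[0,0,0],[0,0,-4.5],-0.2]
    - [[0,0,0],[0,0,-8],-0.2]
    - [[0,0,0],[2,0.2,-11],-0.2]
    - [[0,0,1.7],[5,0.4,-12.5],-0.2]
    - [[0,0,1.7],[9,0.7,-12.5],-0.2]
    - [[0,0,1.7],[13,1,-12.5],-0.2]
    - [[0,0,1.7],[17,1.3,-12.5],-0.2]
    - [[0,0,1.7],[21,1.6,-12.5],-0.2]
    - [[0,0,1.7],[25,1.9,-12.5],-0.2]
    - [[0,0,1.7],[29,2.2,-12.5],-0.2]
    - [[0,0,1.7],[32,2.4,-12.5],-0.2]
    - [[0,0,1.7],[33.5,2.6,-12.5],-0.2]
    - [[0,0,1.7],[33.5,2.6,-12.5],-0.2]
    - [[0,0,1.7],[33.5,2.6,-12.5],-0.2]
    - [[0,0,1.7],[33.5,2.6,-12.5],-0.2]

```text
time_s: 25.33
eef_pos: [536.7, 26.2, 149.5]
orientation: [0.77, 0.639, -0.0, 0.0]
force: [0.2, -0.8, -1.2]
grip_width: 59.6
grip_force: 30.0
```

```bash
python3 - <<'E'
from st import *
z=get_obs()["eef_pos"][2]
o,im=hand("w12",z-8.8)
# thickness test: nose-edge v and apparent width
cv2.imwrite("pics/w12.png",cv2.resize(im[110:310,190:370],(540,600),interpolation=cv2.INTER_CUBIC))
import glob
for n,dz in (("w4",-6.4),("w8",2.2)):
    D=np.load(n+".npy",allow_pickle=True).item(); v=proj("wrist",[D["o"]["eef_pos"]+R.from_quat(D["o"]["orientation"]).apply([0,0,-dz])],D["o"])[0,1]
    for vv in (215,225): print(n,vv,rowedges(D["im"],vv,200,360))
for vv in (215,225): print("now",vv,rowedges(im,vv,200,360))
E
```

```text
tcp [-13.5   0.7 149.5] yaw [ 7.9380e+01  4.0000e-02 -1.7998e+02]
plate row 191 [(225, 138, np.float64(29.7)), (335, -162, np.float64(-31.0))]
plate row 203 [(226, 125, np.float64(29.4)), (334, -118, np.float64(-30.8))]
plate row 223 [(227, 124, np.float64(29.4)), (333, -118, np.float64(-30.7))]
col 255 [(108, 158, 151, np.float64(70.9), np.float64(73.0)), (125, -100, 206, np.float64(62.4), np.float64(61.0)), (132, 34, 166, np.float64(58.8), np.float64(55.9)), (140, -45, 129, np.float64(54.7), np.float64(50.0)), (147, 35, 141, np.float64(51.1), np.float64(44.8)), (154, -19, 145, np.float64(47.4), np.float64(39.6)), (155, -19, 136, np.float64(46.8), np.float64(38.8)), (161, 73, 159, np.float64(43.6), np.float64(34.3)), (182, -37, 205, np.float64(32.2), np.float64(18.0))]
col 270 [(108, 157, 151, np.float64(70.8), np.float64(73.0)), (125, -98, 190, np.float64(62.4), np.float64(60.9)), (162, 52, 204, np.float64(43.1), np.float64(33.5)), (184, 31, 240, np.float64(31.1), np.float64(16.4))]
col 285 [(108, 159, 149, np.float64(70.8), np.float64(73.0)), (125, -100, 214, np.float64(62.4), np.float64(60.9)), (162, 55, 203, np.float64(43.1), np.float64(33.5)), (184, 30, 241, np.float64(31.1), np.float64(16.4))]
col 300 [(108, 158, 152, np.float64(70.8), np.float64(73.0)), (125, -102, 210, np.float64(62.4), np.float64(60.9)), (161, 73, 210, np.float64(43.6), np.float64(34.2)), (184, 30, 241, np.float64(31.0), np.float64(16.3))]
w4 215 [(226, 123, 161), (334, -124, 131)]
w4 225 [(226, 133, 120), (333, -124, 162)]
w8 215 [(225, 126, 154), (335, -120, 127)]
w8 225 [(225, 137, 109), (334, -122, 159)]
now 215 [(226, 138, 106), (333, -124, 166)]
now 225 [(227, 126, 151), (333, -115, 114)]
```

```bash
python3 - <<'E'
from h import *
ins([(27,80,14),(28,47,20)],44.6,11.8,0.8,(-13.5,149.5))
E
```

```text
[[0, -14, 0], [np.float64(0.01), -0.08, np.float64(4.73)], -0.2]
[[0, -20, 0], [np.float64(0.36), -0.08, np.float64(7.62)], -0.2]
```

Request:
step_arm:
  steps:
    - [[0,-7,0],[0,-0.08,2.4],-0.2]
    - [[0,-14,0],[0,-0.08,4.7],-0.2]
    - [[0,-20,0],[0.2,-0.08,6.5],-0.2]
    - [[0,-20,0],[0.36,-0.08,7.5],-0.2]
    - [[0,-20,0],[0.36,-0.08,7.5],-0.2]
    - [[0,-20,0],[0.36,-0.08,7.5],-0.2]
    - [[0,-20,0],[0.36,-0.08,7.5],-0.2]

```text
time_s: 25.97
eef_pos: [537.8, 29.2, 76.6]
orientation: [0.759, 0.628, -0.132, 0.111]
force: [0.6, 0.3, 0.6]
grip_width: 59.4
grip_force: 30.0
```

```bash
python3 - <<'E'
from st import *
o=st();b=tobox(o["eef_pos"])[0]
a=np.radians(20);print("nose",b[0]+44.6*np.cos(a)-11.8*np.sin(a),b[2]-44.6*np.sin(a)-11.8*np.cos(a))
ins2([(28,46,20),(35,45,20),(41,44,20)],44.6,11.8,(b[0],b[2]),20)
E
```

```text
tcp box [-10.4   0.1  76.6] phi 19.9 yaw 79.2 f [0.6 0.3 0.6]
nose 27.47445319580863 50.25752868240144
[0.0, 0.2, 0.0, 0.38]
[0.0, 0.89, 0.0, 0.24]
[0.0, 1.49, 0.0, 0.13]
```

Request:
step_arm:
  steps:
    - [[0,0,0],[0.2,-0.08,0.3],-0.2]
    - [[0,0,0],[0.5,-0.08,0.3],-0.2]
    - [[0,0,0],[0.9,-0.08,0.2],-0.2]
    - [[0,0,0],[1.4,-0.08,0.1],-0.2]
    - [[0,0,0],[1.4,-0.08,0.1],-0.2]
    - [[0,0,0],[1.4,-0.08,0.1],-0.2]
    - [[0,0,0],[1.4,-0.08,0.1],-0.2]

```text
time_s: 26.55
eef_pos: [538.4, 43.5, 69.0]
orientation: [0.758, 0.629, -0.134, 0.111]
force: [0.5, -0.1, -0.6]
grip_width: 59.3
grip_force: 30.0
```

```bash
python3 - <<'E'
from st import *
o=st();b=tobox(o["eef_pos"])[0]
a=np.radians(20);print("nose",b[0]+44.6*np.cos(a)-11.8*np.sin(a),b[2]-44.6*np.sin(a)-11.8*np.cos(a))
ins2([(41,43.5,16),(41.3,42.7,12),(41.8,42,8),(42.2,41.5,4),(42.5,41,0)],44.6,11.8,(b[0],b[2]),20)
E
```

```text
tcp box [ 3.8  2.1 69. ] phi 20.0 yaw 79.42 f [ 0.5 -0.1 -0.6]
nose 41.674453195808624 42.65752868240145
[4.0, -0.16, 0.0, 0.26]
[8.0, -0.16, 0.0, 0.64]
[12.0, -0.11, 0.0, 1.01]
[16.0, -0.06, 0.0, 1.37]
[20.0, -0.0, 0.0, 1.72]
```

Request:
step_arm:
  steps:
    - [[0,2,0],[-0.1,0.05,0.1],-0.2]
    - [[0,4,0],[-0.16,0.05,0.26],-0.2]
    - [[0,6,0],[-0.16,0.05,0.45],-0.2]
    - [[0,8,0],[-0.16,0.05,0.6],-0.2]
    - [[0,10,0],[-0.14,0.05,0.8],-0.2]
    - [[0,12,0],[-0.11,0.05,1.0],-0.2]
    - [[0,14,0],[-0.09,0.05,1.15],-0.2]
    - [[0,16,0],[-0.06,0.05,1.35],-0.2]
    - [[0,18,0],[-0.03,0.05,1.5],-0.2]
    - [[0,20,0],[0,0.05,1.65],-0.2]
    - [[0,20,0],[0,0.05,1.65],-0.2]
    - [[0,20,0],[0,0.05,1.65],-0.2]

```text
time_s: 27.55
eef_pos: [537.7, 37.2, 53.5]
orientation: [0.77, 0.638, -0.0, 0.0]
force: [-0.4, -0.6, 0.4]
grip_width: 59.3
grip_force: 30.0
```

```bash
python3 - <<'E'
from st import *
o=st();b=tobox(o["eef_pos"])[0];print("bottom",b[2]-14.8,"nose",b[0]+44.6)
E
```

```text
tcp box [-2.6  1.7 53.5] phi 0.05 yaw 79.34 f [-0.4 -0.6  0.4]
bottom 38.7 nose 42.0
```

Request:
step_arm:
  steps:
    - [[0,0,0],[0,0,0.1],-0.2]
    - [[0,0,0],[0,0,0.2],-0.2]
    - [[0,0,0],[0,0,0.25],-0.2]
    - [[0,0,0],[0,0,0.25],-0.2]
    - [[0,0,0],[0,0,0.25],-0.2]

```text
time_s: 27.97
eef_pos: [537.8, 38.0, 50.9]
orientation: [0.769, 0.639, -0.0, 0.0]
force: [-0.2, 0.5, -0.6]
grip_width: 59.6
grip_force: 30.0
```

Request:
step_arm:
  steps:
    - [[0,0,0],[0,0,0.05],-0.2]
    - [[0,0,0],[0,0,0.1],-0.2]
    - [[0,0,0],[0,0,0.1],-0.2]
    - [[0,0,0],[0,0,0.1],-0.2]

```text
time_s: 28.3
eef_pos: [537.8, 37.7, 50.0]
orientation: [0.769, 0.639, 0.0, 0.0]
force: [-0.0, 0.5, -0.5]
grip_width: 59.3
grip_force: 30.0
```

Request:
step_arm:
  steps:
    - [[0,0,0],[0,0,0.07],-0.2]
    - [[0,0,0],[0,0,0.15],-0.2]
    - [[0,0,0],[0,0,0.15],-0.2]
    - [[0,0,0],[0,0,0.15],-0.2]

```text
time_s: 28.63
eef_pos: [537.8, 37.7, 48.4]
orientation: [0.769, 0.639, -0.0, -0.0]
force: [0.3, -0.0, -0.5]
grip_width: 59.2
grip_force: 30.0
```

Request:
step_arm:
  steps:
    - [[0,0,0],[0,0,0.07],-0.2]
    - [[0,0,0],[0,0,0.1],-0.2]
    - [[0,0,0],[0,0,0.1],-0.2]
    - [[0,0,0],[0,0,0.1],-0.2]

```text
time_s: 28.97
eef_pos: [537.8, 37.7, 47.5]
orientation: [0.769, 0.639, 0.0, 0.0]
force: [-0.2, -0.2, -0.7]
grip_width: 59.5
grip_force: 30.0
```

Request:
step_arm:
  steps:
    - [[0,0,0],[0,0,0.08],-0.2]
    - [[0,0,0],[0,0,0.15],-0.2]
    - [[0,0,0],[0,0,0.2],-0.2]
    - [[0,0,0],[0,0,0.2],-0.2]
    - [[0,0,0],[0,0,0.2],-0.2]

```text
time_s: 29.38
eef_pos: [537.8, 37.7, 45.4]
orientation: [0.769, 0.639, -0.0, -0.0]
force: [0.6, -0.7, -0.5]
grip_width: 59.7
grip_force: 30.0
```

Request:
step_arm:
  steps:
    - [[0,0,0],[0,0,0.05],-0.2]
    - [[0,0,0],[0,0,0.1],-0.2]
    - [[0,0,0],[0,0,0.1],-0.2]
    - [[0,0,0],[0,0,0.1],-0.2]

```text
time_s: 29.72
eef_pos: [538.0, 37.7, 44.8]
orientation: [0.769, 0.639, 0.0, 0.0]
force: [-0.1, -0.1, 1.3]
grip_width: 59.6
grip_force: 30.0
```

Contact at ≈30 mm, so P2 had two plates. Release, and look.

Request:
step_arm:
  steps:
    - [[0,0,0],[0,0,0],0.32]
    - [[0,0,0],[0,0,0],0.4]
    - [[0,0,0],[0,0,0],0.5]
    - [[0,0,0],[0,0,0],0.6]
    - [[0,0,0],[0,0,0],0.6]
    - [[0,0,0],[0,0,-1],0.6]
    - [[0,0,0],[0,0,-4],0.6]
    - [[0,0,0],[-2,0,-8],0.8]
    - [[0,0,0],[-5,0,-12],1]
    - [[0,0,0],[-5,0,-12],1]
    - [[0,0,0],[-5,0,-12],1]
    - [[0,0,0],[-5,0,-12],1]

```text
time_s: 30.72
eef_pos: [528.8, -11.4, 164.9]
orientation: [0.77, 0.638, 0.001, 0.0]
force: [0.1, 0.5, -1.2]
grip_width: 93.8
grip_force: 0.0
```

```bash
python3 - <<'E'
from chk import *
o,im=chk("w13",36)
s=optics.read_camera("side")
def pc(X): return proj("side",[X])[0].round(0)
for n,X in (("P1",(469,324,10)),("P2",(622,-266,10)),("P3",(460,-300,10))):
    u,v=pc(X).astype(int);print(n,u,v,s[v-4:v+5,u-6:u+7].mean((0,1)).round(0))
m=np.zeros((420,400,3),np.uint8)
a=cv2.resize(im[40:300,180:380],(460,598),interpolation=cv2.INTER_CUBIC);b=cv2.resize(s[190:370,170:340],(340,360))
c=np.zeros((598,800,3),np.uint8);c[:,:460]=a;c[:360,460:]=b;cv2.imwrite("pics/w13.png",c)
E
```

```text
tcp box [-52.    1.5 164.9] phi -0.04 yaw 79.35 f [ 0.1  0.5 -1.2]
x 20 row 127 [(234, 122, 40.7), (325, -153, -39.8)]
x 0 row 149 [(235, 119, 40.5), (324, -155, -39.5)]
x -20 row 172 [(236, 115, 40.4), (323, -108, -39.4)]
x -35 row 188 [(236, 119, 41.0), (322, -113, -38.9)]
y 15 col 264 [(110, 78, 34.5), (201, -120, -47.3), (209, 83, -55.2), (218, -62, -64.1)]
y 5 col 274 [(110, 74, 34.4), (201, -120, -47.4), (209, 83, -55.2), (216, -76, -62.1)]
y -5 col 285 [(109, 73, 35.3), (201, -156, -47.4), (209, 143, -55.2), (217, -135, -63.1)]
y -15 col 296 [(109, 73, 35.2), (201, -157, -47.4), (209, 142, -55.2), (218, -97, -64.1)]
P1 219 199 [137. 130. 128.]
P2 284 321 [199. 188. 186.]
P3 205 337 [199. 189. 186.]
```

View pics/w13.png

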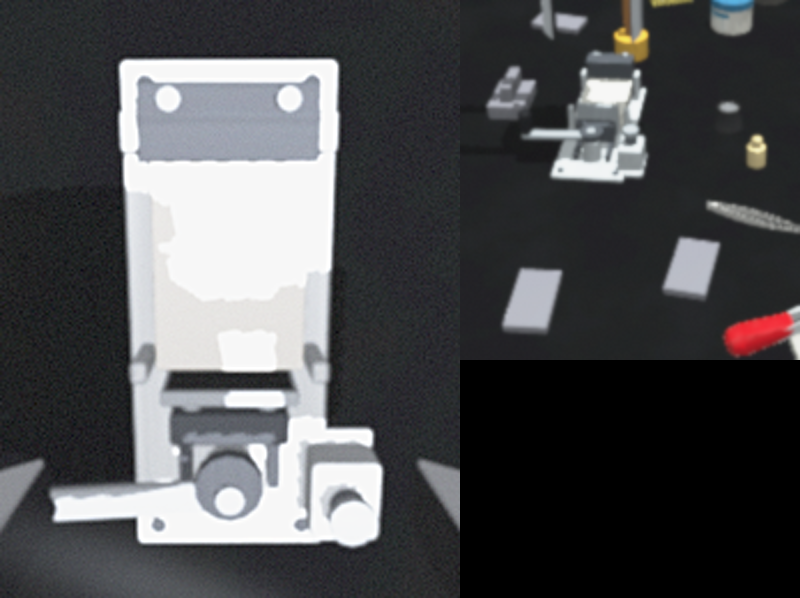

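All blocks are empty and the four plates lie flat in the bay; spacer and mallet stand. Now the lever: align fingers tangentially above the knob.

Request:
step_arm:
  steps:
    - [[0,0,-7],[-1,-1,0],0]
    - [[0,0,-14],[-2,-2.5,0],0]
    - [[0,0,-21],[-3,-4,0],-0.1]
    - [[0,0,-28],[-4,-6,0],-0.1]
    - [[0,0,-35],[-4.8,-8,1],-0.1]
    - [[0,0,-42],[-4.8,-8,2],-0.1]
    - [[0,0,-49],[-4.8,-8,3],-0.1]
    - [[0,0,-56],[-4.8,-8,4],-0.1]
    - [[0,0,-63],[-4.8,-8,5],-0.1]
    - [[0,0,-70],[-4.8,-8,5.5],-0.1]
    - [[0,0,-77],[-4.8,-8,5.5],-0.1]
    - [[0,0,-84],[-4.8,-8,5.5],-0.1]
    - [[0,0,-90],[-4.8,-8,5.5],-0.1]
    - [[0,0,-90],[-4.8,-8,5.5],-0.1]
    - [[0,0,-90],[-4.8,-8,5.5],-0.1]
    - [[0,0,-90],[-4.8,-8,5.5],-0.1]

```text
time_s: 32.15
eef_pos: [440.5, -43.3, 108.3]
orientation: [0.093, 0.996, 0.0, -0.001]
force: [-0.2, -0.1, 0.1]
grip_width: 42.6
grip_force: 0.0
```

```bash
python3 - <<'E'
from st import *
o=st();print(o["eef_pos"],tomove([441.7,-44.0,62]))
im=optics.read_camera("wrist");np.save("w14.npy",dict(o=o,im=im),allow_pickle=True)
print([(round(d["score"],2),np.round(d["point"],1).tolist(),tobox(d["point"]).tolist()) for d in optics.search_frame("wrist","lever_knob")])
print("px knob",proj("wrist",[frombox((-100,80,72)),frombox((-100,80,42))],o).round(0).tolist())
for d in optics.regions_of("wrist","lever_knob")[:2]:
    ys,xs=np.nonzero(d["region"]);print(d["score"],xs.min(),xs.max(),ys.min(),ys.max(),xs.mean(),ys.mean())
E
```

```text
tcp box [-99.5  82.5 108.3] phi -0.13 yaw 169.31 f [-0.2 -0.1  0.1]
[440.52795702 -43.31020426 108.31540624] (array([0., 0., 0.]), array([-0.14, -0.05,  4.63]))
[(0.72, [490.5, -50.6, 47.8], [[-97.5, 32.0, 47.8]])]
px knob [[278.0, 243.0], [278.0, 228.0]]
0.95 259 301 218 329 276.5727662895045 279.4131876706984
0.47 258 283 364 392 270.62040133779266 377.4113712374582
```

Request:
step_arm:
  steps:
    - [[0,0,0],[-0.14,-0.05,1.5],-0.1]
    - [[0,0,0],[-0.14,-0.05,3.2],-0.1]
    - [[0,0,0],[-0.14,-0.05,4.4],-0.1]
    - [[0,0,0],[-0.14,-0.05,4.4],-0.1]
    - [[0,0,0],[-0.14,-0.05,4.4],-0.1]
    - [[0,0,0],[-0.14,-0.05,4.4],-1]
    - [[0,0,0],[-0.14,-0.05,4.4],-1]
    - [[0,0,0],[-0.14,-0.05,4.4],-1]
    - [[0,0,0],[-0.14,-0.05,4.4],-1]
    - [[0,0,0],[-0.14,-0.05,4.4],-1]

```text
time_s: 33.13
eef_pos: [442.8, -45.4, 66.4]
orientation: [0.092, 0.996, -0.001, 0.001]
force: [-1.1, -2.0, 2.7]
grip_width: 15.6
grip_force: 30.0
```

```bash
python3 - <<'E'
from st import *
o=st();print(o["grip_width"],o["grip_force"])
# tool frame now: x=box +y, y=box +x (yaw 169.4). offsets along arc radius 80
for t in (0.2,0.4,0.6,0.8,0.9,0.98):
    print(t,"dx(tool x)",round(80*(np.cos(t)-1)/10,2),"dy",round(-80*np.sin(t)/10,2))
E
```

```text
tcp box [-101.1   79.9   66.4] phi 0.07 yaw 169.4 f [-1.1 -2.   2.7]
15.617757479658627 30.002547204494476
0.2 dx(tool x) -0.16 dy -1.59
0.4 dx(tool x) -0.63 dy -3.12
0.6 dx(tool x) -1.4 dy -4.52
0.8 dx(tool x) -2.43 dy -5.74
0.9 dx(tool x) -3.03 dy -6.27
0.98 dx(tool x) -3.54 dy -6.64
```

Request:
step_arm:
  steps:
    - [[0,0,0],[-0.02,-0.6,0],-1]
    - [[0,0,0],[-0.07,-1.1,0],-1]
    - [[0,0,0],[-0.16,-1.6,0],-1]
    - [[0,0,0],[-0.28,-2.1,0],-1]
    - [[0,0,0],[-0.44,-2.6,0],-1]
    - [[0,0,0],[-0.63,-3.12,0],-1]
    - [[0,0,0],[-0.85,-3.6,0],-1]
    - [[0,0,0],[-1.1,-4.08,0],-1]
    - [[0,0,0],[-1.4,-4.52,0],-1]
    - [[0,0,0],[-1.73,-4.95,0],-1]
    - [[0,0,0],[-2.07,-5.35,0],-1]
    - [[0,0,0],[-2.43,-5.74,0],-1]
    - [[0,0,0],[-2.43,-5.74,0],-1]
    - [[0,0,0],[-2.43,-5.74,0],-1]

```text
time_s: 34.3
eef_pos: [455.9, -105.0, 66.4]
orientation: [0.092, 0.996, 0.001, 0.0]
force: [-1.7, 2.4, 6.0]
grip_width: 15.3
grip_force: 30.0
```

```bash
python3 - <<'E'
from st import *
o=st();b=tobox(o["eef_pos"])[0];print("theta",np.arctan2(-(b[0]+100),b[1]-0.5),"r",np.hypot(b[0]+100,b[1]-0.5),o["grip_width"])
E
```

```text
tcp box [-157.3   56.    66.4] phi 0.0 yaw 169.42 f [-1.7  2.4  6. ]
theta 0.8013542559441996 r 79.77179952840478 15.326418645479253
```

Request:
step_arm:
  steps:
    - [[0,0,0],[-0.35,-0.3,0],-1]
    - [[0,0,0],[-0.7,-0.6,0],-1]
    - [[0,0,0],[-1.05,-0.86,0],-1]
    - [[0,0,0],[-1.05,-0.86,0],-1]
    - [[0,0,0],[-1.05,-0.86,0],-1]
    - [[0,0,0],[-1.05,-0.86,0],-1]

```text
time_s: 34.8
eef_pos: [464.5, -115.0, 66.4]
orientation: [0.092, 0.996, 0.001, -0.0]
force: [-3.2, 3.5, 6.5]
grip_width: 15.2
grip_force: 30.0
```

```bash
python3 - <<'E'
from st import *
o=st();b=tobox(o["eef_pos"])[0];print("theta",np.arctan2(-(b[0]+100),b[1]-0.5),"r",np.hypot(b[0]+100,b[1]-0.5),o["grip_width"])
E
```

```text
tcp box [-165.6   45.7   66.4] phi -0.01 yaw 169.43 f [-3.2  3.5  6.5]
theta 0.9674745874420958 r 79.66429564114654 15.162725597903513
```

Request:
step_arm:
  steps:
    - [[0,0,0],[0,0,0],-0.5]
    - [[0,0,0],[0,0,0],-0.2]
    - [[0,0,0],[0,0,0],0]
    - [[0,0,0],[0,0,0],0]
    - [[0,0,0],[0,0,-2],0]
    - [[0,0,0],[0,0,-6],0]
    - [[0,0,7],[0,0,-9.8],1]
    - [[0,0,14],[-0.5,2,-9.8],1]
    - [[0,0,21],[-1,4,-9.8],1]
    - [[0,0,28],[-2,6,-9.8],1]
    - [[0,0,35],[-3,8,-9.8],1]
    - [[0,0,42],[-4,10,-9.8],1]
    - [[0,0,49],[-4.4,11.4,-9.8],1]
    - [[0,0,56],[-4.4,11.4,-9.8],1]
    - [[0,0,63],[-4.4,11.4,-9.8],1]
    - [[0,0,70],[-4.4,11.4,-9.8],1]
    - [[0,0,77],[-4.4,11.4,-9.8],1]
    - [[0,0,84],[-4.4,11.4,-9.8],1]
    - [[0,0,90],[-4.4,11.4,-9.8],1]
    - [[0,0,90],[-4.4,11.4,-9.8],1]

```text
time_s: 36.47
eef_pos: [528.7, -12.1, 163.2]
orientation: [0.77, 0.638, -0.0, -0.0]
force: [0.2, 0.7, -0.0]
grip_width: 94.2
grip_force: 0.0
```

```bash
python3 - <<'E'
from chk import *
o,im=chk("w15",36)
D=np.load("w13.npy",allow_pickle=True).item()
for n,oo,i in (("before",D["o"],D["im"]),("after",o,im)):
    g=np.swapaxes(i,0,1)
    for u in (264,274,285,296):
        e=rowedges(g,u,95,225,15)
        print(n,u,[(x[0],x[1],tobox(at_z("wrist",[(u,x[0])],55,oo))[0,0].item()) for x in e])
print([(round(d["score"],2),tobox(d["point"]).tolist()) for d in optics.search_frame("wrist","lever_knob")])
s=optics.read_camera("side")
print([(round(d["score"],2),np.round(d["point"]).tolist()) for d in optics.search_frame("side","mallet_grip")],[(round(d["score"],2),np.round(d["point"]).tolist()) for d in optics.search_frame("wrist","mallet_grip")])
E
```

```text
tcp box [-52.6   1.5 163.2] phi 0.01 yaw 79.3 f [ 0.2  0.7 -0. ]
x 20 row 126 [(234, 113, 40.5), (246, 32, 29.9), (325, -144, -39.4)]
x 0 row 149 [(235, 114, 40.4), (325, -154, -40.1)]
x -20 row 171 [(236, 110, 40.3), (323, -111, -39.0)]
x -35 row 187 [(236, 109, 40.9), (275, 27, 4.8), (301, -26, -19.2), (323, -104, -39.5)]
y 15 col 264 [(109, 87, 34.5), (198, -115, -44.8), (202, 78, -48.6), (209, -69, -55.4), (224, 105, -70.3)]
y 5 col 274 [(109, 78, 34.4), (169, -25, -17.7), (198, -112, -44.8), (202, 80, -48.7), (209, -66, -55.5), (224, 125, -70.3)]
y -5 col 285 [(108, 79, 35.2), (169, -25, -17.7), (184, 26, -31.6), (198, -144, -44.8), (202, 143, -48.7), (209, -111, -55.5), (216, -39, -62.4), (224, 119, -70.3)]
y -15 col 296 [(108, 80, 35.2), (169, -26, -17.7), (184, 25, -31.6), (198, -152, -44.9), (202, 144, -48.7), (209, -106, -55.5), (216, -37, -62.4)]
before 264 [(110, 78, 34.0), (201, -120, -42.5), (209, 83, -49.8), (218, -62, -58.2)]
before 274 [(110, 74, 34.0), (201, -120, -42.6), (209, 83, -49.9), (216, -76, -56.3)]
before 285 [(109, 73, 34.7), (170, -16, -15.2), (184, 17, 
[... 156 characters left out ...]
9, 142, -49.9), (218, -97, -58.2)]
after 264 [(109, 87, 34.0), (167, -16, -13.1), (168, -16, -13.9), (198, -115, -40.2), (202, 78, -43.8), (209, -69, -50.1), (224, 105, -64.0)]
after 274 [(109, 78, 33.9), (169, -25, -14.8), (198, -112, -40.2), (202, 80, -43.8), (209, -66, -50.1), (224, 125, -64.0)]
after 285 [(108, 79, 34.7), (169, -25, -14.8), (184, 26, -27.8), (198, -144, -40.2), (202, 143, -43.8), (209, -111, -50.2), (216, -39, -56.6), (224, 119, -64.1)]
after 296 [(108, 80, 34.7), (169, -26, -14.9), (184, 25, -27.8), (198, -152, -40.2), (202, 144, -43.8), (209, -106, -50.2), (216, -37, -56.6)]
[(0.72, [[-122.1, 16.7, 46.1]])]
[(0.69, [576.0, 204.0, 37.0]), (0.3, [720.0, -84.0, 26.0])] []
```

Pad advanced ≈6 mm and plates moved to the stop; with the lever at 0.97 rad the spring is ≈3.6 mm back. The mallet has shifted (~(576,204)); look from above.

Request:
step_arm:
  steps:
    - [[0,0,0],[3.5,0.2,-2],1]
    - [[0,0,0],[7,0.4,-3.7],1]
    - [[0,0,0],[11,0.6,-3.7],1]
    - [[0,0,0],[15,0.8,-3.7],1]
    - [[0,0,0],[15.6,0.8,-3.7],1]
    - [[0,0,0],[15.6,0.8,-3.7],1]
    - [[0,0,0],[15.6,0.8,-3.7],1]

```text
time_s: 37.3
eef_pos: [565.1, 139.7, 200.1]
orientation: [0.769, 0.639, -0.001, 0.0]
force: [-0.7, -0.4, 1.1]
grip_width: 93.7
grip_force: 0.0
```

```bash
cat > mal.py <<'E'
from st import *
def mal(n):
    o=st(); im=optics.read_camera("wrist"); np.save(n+".npy",dict(o=o,im=im),allow_pickle=True)
    print([(round(d["score"],2),np.round(d["point"]).tolist()) for d in optics.search_frame("wrist","mallet_grip")][:2])
    h=cv2.cvtColor(im,cv2.COLOR_BGR2HSV)
    for nm,lo,hi,z in (("head",(17,110,60),(32,255,255),34),("handle",(3,90,50),(14,255,255),120)):
        m=cv2.morphologyEx(cv2.inRange(h,lo,hi),cv2.MORPH_OPEN,np.ones((3,3)))
        c,l,s,cc=cv2.connectedComponentsWithStats(m)
        for i in range(1,c):
            if s[i,4]>150 and s[i,1]+s[i,3]<330: print(nm,s[i].tolist(),cc[i].round(1).tolist(),at_z("wrist",[cc[i]],z,o)[0].round(1))
    return o,im
E
python3 - <<'E'
from mal import *
o,im=mal("w16"); cv2.imwrite("pics/w16.png",im)
E
```

```text
tcp box [103.2  -6.5 200.1] phi 0.07 yaw 79.48 f [-0.7 -0.4  1.1]
[(0.95, [581.0, 215.0, 33.0])]
head [259, 106, 13, 23, 153] [264.4, 116.1] [565.9 222.2  34. ]
head [271, 111, 21, 22, 304] [280.9, 121.4] [580.9 214.2  34. ]
```

View pics/w16.png

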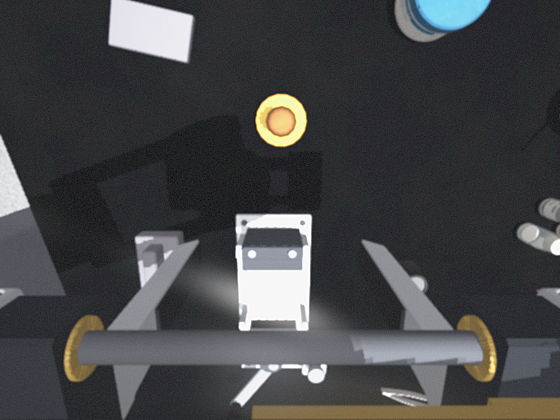

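The mallet stands upright at px (281,121) → ≈(580, 215). Grasp it.

Request:
step_arm:
  steps:
    - [[0,0,0],[4,0,0],0.4]
    - [[0,0,0],[7.7,0,0],0.2]
    - [[0,0,0],[7.7,0,0],0.2]
    - [[0,0,0],[7.7,0,3],0.2]
    - [[0,0,0],[7.7,0,6.5],0.2]
    - [[0,0,0],[7.7,0,10],0.2]
    - [[0,0,0],[7.7,0,11.5],0.2]
    - [[0,0,0],[7.7,0,11.5],0.2]
    - [[0,0,0],[7.7,0,11.5],0.2]
    - [[0,0,0],[7.7,0,11.5],0.2]

```text
time_s: 38.23
eef_pos: [580.8, 214.8, 87.7]
orientation: [0.77, 0.638, 0.002, 0.001]
force: [0.0, 1.4, 0.0]
grip_width: 56.4
grip_force: 0.0
```

Request:
step_arm:
  steps:
    - [[0,0,0],[0,-0.1,0.3],0.2]
    - [[0,0,0],[0,-0.1,0.3],0.2]
    - [[0,0,0],[0,-0.1,0.3],0.2]
    - [[0,0,0],[0,-0.1,0.3],-1]
    - [[0,0,0],[0,-0.1,0.3],-1]
    - [[0,0,0],[0,-0.1,0.3],-1]
    - [[0,0,0],[0,-0.1,0.3],-1]
    - [[0,0,0],[0,-0.1,0.3],-1]
    - [[0,0,0],[0,-0.1,0.3],-1]

```text
time_s: 38.98
eef_pos: [578.6, 215.8, 82.5]
orientation: [0.769, 0.639, 0.0, 0.0]
force: [-0.2, 0.4, -0.9]
grip_width: 23.3
grip_force: 30.0
```

Request:
step_arm:
  steps:
    - [[0,0,0],[0,0,-2],-1]
    - [[0,0,0],[0,0,-5],-1]
    - [[0,0,0],[0,0,-9],-1]
    - [[0,0,0],[-2,0.3,-10],-1]
    - [[0,0,0],[-5,0.8,-10],-1]
    - [[0,0,0],[-8.5,1.4,-10],-1]
    - [[0,0,0],[-12,2,-10],-1]
    - [[0,0,0],[-15.5,2.5,-10],-1]
    - [[0,0,0],[-19,3.1,-10],-1]
    - [[0,0,0],[-22.5,3.7,-10],-1]
    - [[0,0,0],[-26,4.2,-10],-1]
    - [[0,0,0],[-28.7,4.7,-10],-1]
    - [[0,0,0],[-28.7,4.7,-10],-1]
    - [[0,0,0],[-28.7,4.7,-10],-1]
    - [[0,0,0],[-28.7,4.7,-10],-1]

```text
time_s: 40.23
eef_pos: [571.5, -74.4, 181.6]
orientation: [0.769, 0.639, -0.0, -0.001]
force: [-0.3, -0.1, -2.6]
grip_width: 23.6
grip_force: 30.0
```

```bash
python3 -c "
from st import *
o=st();print(o['grip_width'],tomove([571.3,-75.3,82.5+60]))"
```

```text
tcp box [-106.1  -52.   181.6] phi -0.06 yaw 79.39 f [-0.3 -0.1 -2.6]
23.551782413120154 (array([0., 0., 0.]), array([-0.1 ,  0.01,  3.91]))
```

Request:
step_arm:
  steps:
    - [[0,0,0],[-0.05,0,2],-1]
    - [[0,0,0],[-0.05,0,3.7],-1]
    - [[0,0,0],[-0.05,0,3.7],-1]
    - [[0,0,0],[-0.05,0,3.7],-1]
    - [[0,0,0],[-0.05,0,4.5],-1]
    - [[0,0,0],[-0.05,0,5.0],-1]
    - [[0,0,0],[-0.05,0,5.3],-1]
    - [[0,0,0],[-0.05,0,5.45],-1]
    - [[0,0,0],[-0.05,0,5.45],-1]
    - [[0,0,0],[-0.05,0,5.45],-1]

```text
time_s: 41.07
eef_pos: [573.4, -75.1, 130.7]
orientation: [0.769, 0.639, 0.002, 0.002]
force: [-0.5, 2.1, 4.9]
grip_width: 23.6
grip_force: 30.0
```

Request:
step_arm:
  steps:
    - [[0,0,0],[0,0,0.2],-1]
    - [[0,0,0],[0,0,0.4],-1]
    - [[0,0,0],[0,0,0.4],-1]
    - [[0,0,0],[0,0,0.4],-1]

```text
time_s: 41.4
eef_pos: [573.5, -75.2, 127.2]
orientation: [0.769, 0.639, 0.002, 0.002]
force: [0.6, 2.3, 7.7]
grip_width: 23.5
grip_force: 30.0
```

Request:
step_arm:
  steps:
    - [[0,0,0],[0,0,0.2],-1]
    - [[0,0,0],[0,0,0.3],-1]
    - [[0,0,0],[0,0,0.3],-1]
    - [[0,0,0],[0,0,0.3],-1]

```text
time_s: 41.73
eef_pos: [573.7, -75.2, 127.2]
orientation: [0.769, 0.639, 0.003, 0.003]
force: [-2.6, 2.4, 16.0]
grip_width: 23.5
grip_force: 30.0
```

Request:
step_arm:
  steps:
    - [[0,0,0],[0,0,-2],-1]
    - [[0,0,0],[0,0,-5],-1]
    - [[0,0,0],[2,-0.3,-5.8],-1]
    - [[0,0,0],[5,-0.8,-5.8],-1]
    - [[0,0,0],[8.5,-1.4,-5.8],-1]
    - [[0,0,0],[12,-2,-5.8],-1]
    - [[0,0,0],[15.5,-2.5,-5.8],-1]
    - [[0,0,0],[19,-3.1,-5.8],-1]
    - [[0,0,0],[22.5,-3.7,-5.8],-1]
    - [[0,0,0],[26,-4.2,-5.8],-1]
    - [[0,0,0],[28.7,-4.7,-5.8],-1]
    - [[0,0,0],[28.7,-4.7,-5.8],-1]
    - [[0,0,0],[28.7,-4.7,-3],-1]
    - [[0,0,0],[28.7,-4.7,0],-1]
    - [[0,0,0],[28.7,-4.7,2.5],-1]
    - [[0,0,0],[28.7,-4.7,3.8],-1]
    - [[0,0,0],[28.7,-4.7,3.8],-1]
    - [[0,0,0],[28.7,-4.7,3.8],-1]
    - [[0,0,0],[28.7,-4.7,3.8],-1]

```text
time_s: 43.32
eef_pos: [578.7, 214.9, 83.2]
orientation: [0.77, 0.639, 0.0, 0.0]
force: [0.1, -0.0, -2.8]
grip_width: 23.7
grip_force: 30.0
```

Request:
step_arm:
  steps:
    - [[0,0,0],[0,0,0.05],-1]
    - [[0,0,0],[0,0,0.08],-1]
    - [[0,0,0],[0,0,0.08],-1]
    - [[0,0,0],[0,0,0.08],-1]

```text
time_s: 43.65
eef_pos: [578.5, 215.2, 82.3]
orientation: [0.769, 0.639, 0.0, 0.0]
force: [-0.0, -0.1, -2.4]
grip_width: 23.5
grip_force: 30.0
```

Request:
step_arm:
  steps:
    - [[0,0,0],[0,0,0.04],-1]
    - [[0,0,0],[0,0,0.06],-1]
    - [[0,0,0],[0,0,0.06],-1]
    - [[0,0,0],[0,0,0.06],-1]

```text
time_s: 43.98
eef_pos: [578.4, 215.3, 81.6]
orientation: [0.769, 0.639, 0.0, 0.0]
force: [-0.1, -0.6, -2.6]
grip_width: 23.5
grip_force: 30.0
```

Request:
step_arm:
  steps:
    - [[0,0,0],[0,0,0.05],-1]
    - [[0,0,0],[0,0,0.1],-1]
    - [[0,0,0],[0,0,0.1],-1]
    - [[0,0,0],[0,0,0.1],-1]

```text
time_s: 44.32
eef_pos: [578.4, 215.3, 80.6]
orientation: [0.769, 0.639, -0.0, 0.0]
force: [-0.6, 0.1, -3.8]
grip_width: 23.4
grip_force: 30.0
```

Request:
step_arm:
  steps:
    - [[0,0,0],[0,0,0.07],-1]
    - [[0,0,0],[0,0,0.15],-1]
    - [[0,0,0],[0,0,0.15],-1]
    - [[0,0,0],[0,0,0.15],-1]

```text
time_s: 44.65
eef_pos: [578.5, 215.4, 80.4]
orientation: [0.769, 0.639, 0.0, 0.0]
force: [-1.8, -0.5, 3.5]
grip_width: 23.1
grip_force: 30.0
```

Contact only now, so the mallet slid ~2 mm up in the grip during the press; I'll give the pin a second, faster knock to be sure.

Request:
step_arm:
  steps:
    - [[0,0,0],[0,0,-3],-1]
    - [[0,0,0],[0,0,-6.5],-1]
    - [[0,0,0],[0,0,-10],-1]
    - [[0,0,0],[-2,0.3,-10],-1]
    - [[0,0,0],[-5,0.8,-10],-1]
    - [[0,0,0],[-8.5,1.4,-10],-1]
    - [[0,0,0],[-12,2,-10],-1]
    - [[0,0,0],[-15.5,2.5,-10],-1]
    - [[0,0,0],[-19,3.1,-10],-1]
    - [[0,0,0],[-22.5,3.7,-10],-1]
    - [[0,0,0],[-26,4.2,-10],-1]
    - [[0,0,0],[-28.7,4.7,-10],-1]
    - [[0,0,0],[-28.7,4.7,-10],-1]
    - [[0,0,0],[-28.7,4.7,-10],-1]
    - [[0,0,0],[-28.7,4.7,-8],-1]
    - [[0,0,0],[-28.7,4.7,-6],-1]
    - [[0,0,0],[-28.7,4.7,-6],-1]
    - [[0,0,0],[-28.7,4.7,-6],-1]

```text
time_s: 46.15
eef_pos: [570.8, -73.9, 137.3]
orientation: [0.769, 0.639, -0.001, -0.002]
force: [-0.9, -0.2, -2.0]
grip_width: 23.6
grip_force: 30.0
```

Request:
step_arm:
  steps:
    - [[0,0,0],[-0.1,0.1,-1],-1]
    - [[0,0,0],[-0.1,0.1,1.4],-1]
    - [[0,0,0],[-0.1,0.1,1.5],-1]
    - [[0,0,0],[-0.1,0.1,1.5],-1]

```text
time_s: 46.48
eef_pos: [573.2, -76.4, 125.8]
orientation: [0.769, 0.639, 0.001, 0.001]
force: [0.1, -0.7, -2.7]
grip_width: 23.6
grip_force: 30.0
```

Request:
step_arm:
  steps:
    - [[0,0,0],[0,0,0.15],-1]
    - [[0,0,0],[0,0,0.3],-1]
    - [[0,0,0],[0,0,0.3],-1]
    - [[0,0,0],[0,0,0.3],-1]

```text
time_s: 46.82
eef_pos: [573.3, -76.5, 125.2]
orientation: [0.769, 0.639, 0.001, 0.001]
force: [-2.8, 1.3, 8.1]
grip_width: 23.8
grip_force: 30.0
```

Pin top is met at ≈45 mm: fully down. Put the mallet back.

Request:
step_arm:
  steps:
    - [[0,0,0],[0,0,-2],-1]
    - [[0,0,0],[0,0,-5.8],-1]
    - [[0,0,0],[2,-0.3,-5.8],-1]
    - [[0,0,0],[5,-0.8,-5.8],-1]
    - [[0,0,0],[8.5,-1.4,-5.8],-1]
    - [[0,0,0],[12,-2,-5.8],-1]
    - [[0,0,0],[15.5,-2.5,-5.8],-1]
    - [[0,0,0],[19,-3.1,-5.8],-1]
    - [[0,0,0],[22.5,-3.7,-5.8],-1]
    - [[0,0,0],[26,-4.2,-5.8],-1]
    - [[0,0,0],[28.8,-4.8,-5.8],-1]
    - [[0,0,0],[28.8,-4.8,-5.8],-1]
    - [[0,0,0],[28.8,-4.8,-3],-1]
    - [[0,0,0],[28.8,-4.8,0],-1]
    - [[0,0,0],[28.8,-4.8,2.5],-1]
    - [[0,0,0],[28.8,-4.8,3.7],-1]
    - [[0,0,0],[28.8,-4.8,3.7],-1]
    - [[0,0,0],[28.8,-4.8,3.7],-1]
    - [[0,0,0],[28.8,-4.8,3.7],-1]

```text
time_s: 48.4
eef_pos: [579.6, 215.3, 86.0]
orientation: [0.77, 0.639, 0.001, 0.001]
force: [-0.0, -0.3, -2.7]
grip_width: 23.6
grip_force: 30.0
```

Request:
step_arm:
  steps:
    - [[0,0,0],[0,0,0.15],-1]
    - [[0,0,0],[0,0,0.3],-1]
    - [[0,0,0],[0,0,0.4],-1]
    - [[0,0,0],[0,0,0.4],-1]
    - [[0,0,0],[0,0,0.4],-1]

```text
time_s: 48.82
eef_pos: [578.4, 215.3, 80.2]
orientation: [0.769, 0.639, 0.0, 0.0]
force: [0.4, 0.3, -3.7]
grip_width: 23.9
grip_force: 30.0
```

Request:
step_arm:
  steps:
    - [[0,0,0],[0,0,0.05],-1]
    - [[0,0,0],[0,0,0.1],-1]
    - [[0,0,0],[0,0,0.1],-1]
    - [[0,0,0],[0,0,0.1],-1]

```text
time_s: 49.15
eef_pos: [578.5, 215.3, 79.5]
orientation: [0.769, 0.639, 0.0, 0.0]
force: [-0.8, 0.4, -1.2]
grip_width: 24.0
grip_force: 30.0
```

Weight is coming off onto the worktop; release and lift clear, then check.

Request:
step_arm:
  steps:
    - [[0,0,0],[0,0,0.02],-0.45]
    - [[0,0,0],[0,0,0.02],-0.3]
    - [[0,0,0],[0,0,0.02],-0.1]
    - [[0,0,0],[0,0,0.02],0.2]
    - [[0,0,0],[0,0,0.02],0.2]
    - [[0,0,0],[0,0,-3],0.2]
    - [[0,0,0],[0,0,-7],0.2]
    - [[0,0,0],[0,0,-11],0.4]
    - [[0,0,0],[-4,0,-12],1]
    - [[0,0,0],[-8,0,-12],1]
    - [[0,0,0],[-12,-1,-10],1]
    - [[0,0,0],[-16,-2,-9],1]
    - [[0,0,0],[-20,-2,-8.5],1]
    - [[0,0,0],[-22.7,-1,-8.5],1]
    - [[0,0,0],[-22.7,-0.7,-8.5],1]
    - [[0,0,0],[-22.7,-0.7,-8.5],1]
    - [[0,0,0],[-22.7,-0.7,-8.5],1]

```text
time_s: 50.57
eef_pos: [530.0, -6.1, 164.4]
orientation: [0.769, 0.639, 0.0, -0.0]
force: [-0.2, 0.6, 0.3]
grip_width: 94.1
grip_force: 0.0
```

```bash
python3 - <<'E'
from mal import *
from chk import chk
print(get_obs()["eef_pos"]); o,im=chk("w17",36)
D=np.load("w15.npy",allow_pickle=True).item()
for n,oo,i in (("before",D["o"],D["im"]),("after",o,im)):
    print(n,"pred z56,z45",proj("wrist",[frombox((-106,-50,56)),frombox((-106,-50,45))],oo).round(1).tolist())
    b=cv2.cvtColor(i,cv2.COLOR_BGR2GRAY)[225:300,300:360]
    np.save
    u=331
    print([(x[0],x[1]) for x in rowedges(np.swapaxes(i,0,1),u,225,300,15)],[(x[0],x[1]) for x in rowedges(np.swapaxes(i,0,1),327,225,300,15)])
for c in ("scene","side"):
    optics.read_camera(c)
    for t in ("mallet_grip","spacer_grip","loupe","check_weight"): print(c,t,[(round(d["score"],2),np.round(d["point"]).tolist()) for d in optics.search_frame(c,t)][:2])
# mallet upright check in side view: extent of coloured blob
s=optics.read_camera("side");h=cv2.cvtColor(s,cv2.COLOR_BGR2HSV);m=cv2.inRange(h,(3,90,50),(32,255,255));c,l,st_,cc=cv2.connectedComponentsWithStats(m)
p=proj("side",[[578.5,215.3,0],[578.5,215.3,120]]).round(0);print("mallet base/top px",p.tolist(),[st_[i].tolist() for i in range(1,c) if st_[i,4]>60])
E
```

```text
[530.04319511  -6.11395691 164.39931752]
tcp box [-46.5   1.3 164.4] phi -0.05 yaw 79.38 f [-0.2  0.6  0.3]
x 20 row 133 [(234, 125, 40.7), (325, -164, -40.0)]
x 0 row 156 [(235, 121, 40.6), (324, -156, -39.8)]
x -20 row 178 [(236, 118, 40.4), (323, -107, -39.6)]
x -35 row 193 [(236, 116, 41.0), (322, -116, -39.2)]
y 15 col 263 [(117, 73, 34.0), (204, -120, -44.7), (208, 84, -48.6), (215, -69, -55.5), (230, 64, -70.6)]
y 5 col 274 [(117, 73, 34.0), (204, -121, -44.7), (208, 82, -48.6), (215, -69, -55.5), (229, 112, -69.5)]
y -5 col 285 [(116, 71, 34.9), (204, -156, -44.7), (208, 145, -48.6), (216, -124, -56.5), (229, 114, -69.6)]
y -15 col 295 [(116, 70, 34.8), (204, -153, -44.7), (208, 148, -48.6), (216, -123, -56.5), (230, 78, -70.6)]
before pred z56,z45 [[334.6, 267.4], [332.7, 262.3]]
[(226, 136), (232, -84), (241, 84), (252, -92), (258, 98), (277, -137)] [(226, 133), (232, -88), (241, 86), (254, -67), (261, 78), (275, -117)]
after pred z56,z45 [[333.7, 273.0], [331.8, 267.8]]
[(231, 142), (237, -75), (246, 77), (256, -77), (259, 74), (280, -155)] [(231, 140), (237, -79), (246, 78), (256, -87), (259, 82), (280, -157)]
scene mallet_grip [(0.91, [563.0, 202.0, 31.0])]
scene spacer_grip []
scene loupe [(0.71, [689.0, 0.0, 25.0]), (0.31, [521.0, -9.0, 45.0])]
scene check_weight [(0.4, [709.0, -87.0, 23.0])]
side mallet_grip [(0.76, [579.0, 204.0, 34.0])]
side spacer_grip [(0.77, [410.0, 56.0, 24.0])]
side loupe [(0.74, [697.0, -1.0, 16.0])]
side check_weight []
mallet base/top px [[254.0, 217.0], [253.0, 180.0]] [[204, 160, 32, 4, 79], [363, 174, 13, 12, 85], [262, 179, 25, 15, 276], [246, 181, 19, 41, 341]]
```

```bash
python3 -c "
from h import *
print(hand_in())"
```

```text
the job is handed in; nothing more can be done
None
```

The job is handed in; no verdict came back, but my last checks put all four plates flat against the stop with the pad clamped (spring about 3.6 mm back), the lock pin fully down after a second knock with the mallet, and the mallet and spacer standing on the worktop.

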